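# Sort sealed modules by heft and load the test drawer

## Robot

A 6-joint arm with a two-finger parallel gripper is mounted at the origin on the work surface. World frame = base frame: x ahead of the robot, y to its left, z up, the work surface at z = 0. Lengths are in m, angles in rad, forces in N, time in s.
With the tool pointing down it reaches from about 0.225 to 0.725 m from the base axis. Payload 3.1 kg.
Tool frame: the origin (TCP) lies on the centre line of the jaws, within the pads' length; the fingertips stand 19 mm ahead of it and the grasp point (between the pads) is the TCP; x points along the fingers, z is the direction in which the jaws open and shut, and the axes are right-handed (so a half turn about x gives the same grasp; the last joint's range is limited). The gripper opens to 85 mm and grips with 20 to 120 N. Pads are 22 mm wide; open, the fingers measure 114 mm over their backs; the gripper's body (76 mm by 85 mm) begins 54 mm behind the grasp point. The pads swing forward as they close: fully open they stand 13 mm farther back than shut.
Start: joints at [-1.436, 0.048, 0.099, 1.622, 0, 1.443], TCP at [0.136, -0.507, 0.25] pointing down, gripper open.
Joint ranges: [-2.91, 2.91], [-0.99, 1.94], [-1.21, 1.42], [-2.12, 2.29], [-1.49, 1.47], [-3.14, 3.14]. Speed limits (rad/s): [2.79, 2.79, 3.14, 3.14, 3.14, 3.14].

## Interface

Orientations are given as a unit quaternion [w, x, y, z].
In Python, from workcell import r gives the robot as it stands.
- The arm moves only by the tool jog_arm, never from a script. Its argument "commands" is a list of rows, each an object with "offset": the shift along the tool's x, y, z in units of 25 mm (1.0 is 25 mm), a list of three; "dr": the turn, a rotation vector about the tool's x, y, z in units of 6 degrees (1.0 is 6 degrees), a list of three; "grip": the closure, from 0 (fully open) to 1 (shut). A call has 1 to 20 rows; each row is the pose to reach, as a shift and turn from the pose commanded when the call began, along the tool's axes at that moment; what a row does not reach only later rows make up. A row lasts 1/8 s, in which the tool goes at most 62.5 mm and 10.7 degrees, less where a joint would pass 70% of its speed; a pose out of reach is approached as far as the arm can. A call with a gripper value outside its range is refused whole. The fingers move at their own pace and stop on an object; "squeeze" is the grip in N (left out, the last holds). Time passes only in rows, so rows that repeat a pose let the fingers close. It gives the time, the measured TCP pose, the force and the opening at its end, in the units of the state.
- r.observe(): the state, without advancing time (a new reading comes with each control period).
- r.capture(name): name is "side" or "top" or "wrist"; returns a dict with "pixels" (384x512x3 uint8, red, green, blue), "mtx" (3x3 intrinsics, pixels), "dist" ([k1, k2, p1, p2, k3] as OpenCV has them; the pictures are not rectified), "R" (3x3) and "t" (3): a world point X has camera coordinates R X + t; the wrist camera has in their place "hand_eye" (4x4, takes a point from camera to tool coordinates, whose origin is the TCP and whose axes are the tool frame's). Camera axes: x right, y down, z forward; pixel columns grow to the right and rows downward; lengths in m; the calibration is good to about 2 mm. A picture is of the moment at which its call begins: read the wrist's pose just before it. There is no depth.
- r.hand_in(): hands the job in, once; it reports no verdict.
The state is a dict: "time_s": time; "joint_positions": joint angles; "dq": joint speeds; "joint_torque": joint torques, N m; "eef_pos": TCP position; "eef_rot": TCP orientation; "ft_force": force on the tool from outside, world axes, zero at the start; "torque": the same for the moment, N m; "gripper_width": opening from 0.0 (shut) to 1.0 (fully open).
Only numpy, scipy, OpenCV 4.12 (cv2) and the standard library are available. Lean on these libraries where they do the work, as an engineer would, in place of code of your own. Each camera call takes 0.05 s, during which the arm holds its last target.

## Task

Three identical sealed module housings stand on the green mat; one or two of them are loaded and the rest are empty, which shows only in their weight. Lift each to feel it, set the heavy ones in the open drawer of the screening enclosure and the light ones in the yellow tray, each standing upright on the floor with its lid up and set down gently, not dropped, then push the drawer fully home. Leave the other things on the bench alone.

Things in the scene. Friction and masses are not known exactly. Their poses are not given: they have to be found in the camera images.
- box_a_mid (a point): centre (25 mm up) of sealed metal module housing A, a silver box 70 x 44 x 50 mm (x, y, z) with a small blue patch on its lid; x along its length, z up. Grip it across its 44 mm width. The three look alike; empty it weighs 90 to 150 g, loaded 360 to 500 g; the core inside may rattle by 2 mm
- box_b_mid (a point): centre (25 mm up) of sealed metal module housing B, a silver box 70 x 44 x 50 mm (x, y, z) with a small blue patch on its lid; x along its length, z up. Grip it across its 44 mm width. The three look alike; empty it weighs 90 to 150 g, loaded 360 to 500 g; the core inside may rattle by 2 mm
- box_c_mid (a point): centre (25 mm up) of sealed metal module housing C, a silver box 70 x 44 x 50 mm (x, y, z) with a small blue patch on its lid; x along its length, z up. Grip it across its 44 mm width. The three look alike; empty it weighs 90 to 150 g, loaded 360 to 500 g; the core inside may rattle by 2 mm
- drawer_floor (a point): black rubber floor of the drawer, 113 (x) x 210 (y) mm; origin at the centre of its top face, 10 mm above the table, 64.5 mm behind the front panel's outer face. x points into the enclosure, y across. The drawer's side and rear rims rise 16 mm above this floor, its grey front panel 36 mm
- enclosure: fixed low dark blue screening enclosure, 150 (x) x 236 (y) x 84 mm high, clear roof; inside, the roof is 78 mm above the table. Origin on the table under the middle of its front face, x into it. The open drawer stands out of its front, its floor almost wholly clear of the roof
- drawer (a joint): how far the drawer is pulled out, m: 0 = fully home, up to 0.145; it starts pulled out by 0.125 to 0.145. Sliding takes about 3 N and it stays where left; a firm stop at home
- drawer_handle (a point): middle of the drawer's black bar handle, 35 mm in front of the front panel, 30 mm above the table, the bar running along y for 90 mm and about 10 mm thick; its x points into the enclosure, the way the drawer is pushed shut
- tray: fixed yellow open tray 130 (x) x 220 (y) mm, rim 22 mm high, walls and floor 5 mm thick; origin at the centre of its underside on the table. It stands on the other side from the enclosure; which is left and which right varies
- cap_jar: bystander: low amber disc 44 mm across, 30 mm high; origin at its underside or middle
- adapter: bystander: small brass adapter, 24 mm across, 28 mm high; origin at its underside or middle
- attenuator: bystander: small grey block 50 x 30 x 26 mm with brass ends; origin at its underside or middle
- jar: bystander: white jar with black cap, 60 mm across, 70 mm high; origin at its underside or middle
- driver: bystander: screwdriver lying flat at the left edge of the mat; origin at its underside or middle
- spanner: bystander: wrench lying flat at the right edge of the mat; origin at its underside or middle

How it is judged:
By the outcome, as a careful person would: the job done as asked, in the order asked, and still so for the second after the job is handed in, with the robot touching nothing.
It also fails if it takes over 72 s, if anything falls off the work surface, if the arm or the gripper's body presses on something with over 40 N, if the wrist force passes 120 N, or if a joint passes its speed limit or range.

## Working session

There is one attempt and no reset: what is moved stays moved. The work goes in short steps, Python scripts to look and compute and a tool call to move; the robot and the scene stay as the last step left them, time stands still between calls to the robot, and variables do not carry over. Pictures are saved under pics/ and viewed, and the job is handed in when it is done.

Besides the shell and the picture viewer there is one more tool, called after "Request:" by a JSON object that holds its "name" and its "arguments". jog_arm: Moves the arm, as the interface text tells. Its arguments: {"type":"object","properties":{"commands":{"type":"array","items":{"type":"object","properties":{"offset":{"type":"array","items":{"type":"number"}},"dr":{"type":"array","items":{"type":"number"}},"grip":{"type":"number"}}}},"squeeze":{"type":"number"}},"required":["commands"]}

```bash
mkdir -p pics; ls; python3 - <<'E'
from workcell import r
import cv2
print(r.observe())
for n in ("top","side"):
    c=r.capture(n); cv2.imwrite(f"pics/{n}0.png",c["pixels"][:,:,::-1]); print(n,c["mtx"],c["dist"],c["R"],c["t"])
E
```

```text
pics
{'time_s': 0.0, 'joint_positions': array([-1.43579118e+00,  4.87184823e-02,  9.75981835e-02,  1.62203166e+00,
       -1.04605973e-08,  1.44298632e+00]), 'dq': array([ 2.15026251e-04,  5.04411583e-04, -5.95457276e-04, -8.30797492e-05,
        1.43970083e-04,  2.09081912e-03]), 'joint_torque': array([-4.39534642e-05, -3.38779485e+01,  3.20016146e+01,  2.01923418e-02,
       -7.43180681e-05,  4.67763162e-08]), 'eef_pos': array([ 0.13629925, -0.50639925,  0.2491341 ]), 'eef_rot': array([ 0.56061266,  0.43076085,  0.56179471, -0.42958728]), 'ft_force': array([-0.03260859,  0.29788212,  1.11307102]), 'torque': array([0.02605778, 0.00703839, 0.02621874]), 'gripper_width': 1.0030315933739817}
top [[471.22354839   0.         250.66561337]
 [  0.         471.22354839 184.30878428]
 [  0.           0.           1.        ]] [-0.14843358  0.          0.          0.          0.        ] [[-0.00252574 -0.9999894  -0.00385035]
 [-0.980935    0.00322578 -0.19430935]
 [ 0.19431971  0.00328617 -0.98093275]] [0.00257775 0.58263702 1.26466444]
side [[403.59656332   0.         264.82260532]
 [  0.         403.59656332 193.22353516]
 [  0.           0.           1.        ]] [0.01342021 0.         0.         0.         0.        ] [[-0.86499662 -0.50158928 -0.01374941]
 [-0.38781908  0.68568368 -0.61598235]
 [ 0.31839789 -0.52749036 -0.78763995]] [0.50253992 0.25182214 1.10100918]
```

View pics/top0.png

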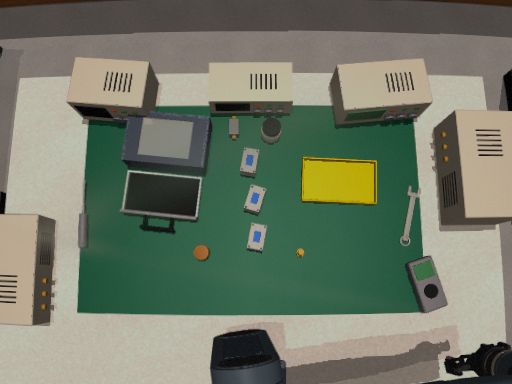

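View pics/side0.png

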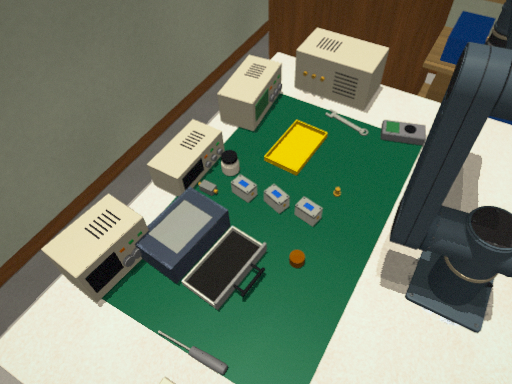

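The top view shows the boxes near (249,161), (255,199) and (257,237). The enclosure is at (167,142) with its drawer at (161,195), and the tray is at (340,181). I'll enlarge crops next.

```bash
python3 - <<'E'
import cv2
im=cv2.imread("pics/top0.png")
cv2.imwrite("pics/c1.png",cv2.resize(im[140:260,225:285],None,fx=6,fy=6,interpolation=cv2.INTER_CUBIC)[:600*2][:, :] if 0 else cv2.resize(im[145:255,220:300],None,fx=5.4,fy=5.4,interpolation=cv2.INTER_CUBIC))
cv2.imwrite("pics/c2.png",cv2.resize(im[105:240,110:220],None,fx=4.4,fy=4.4,interpolation=cv2.INTER_CUBIC))
cv2.imwrite("pics/c3.png",cv2.resize(im[145:215,290:390],None,fx=6,fy=6,interpolation=cv2.INTER_CUBIC))
E
```

```text
(no output)
```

View pics/c1.png

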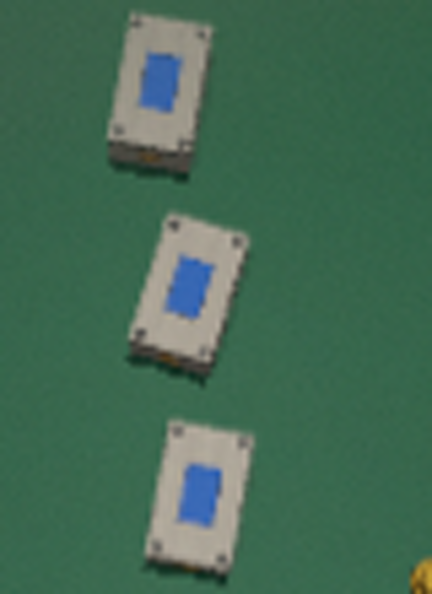

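View pics/c2.png

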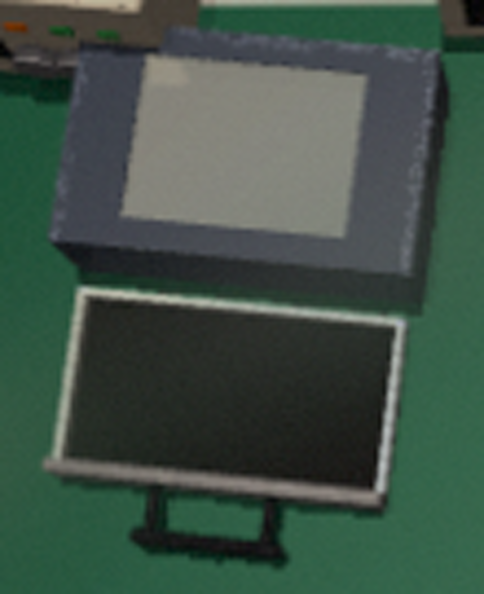

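View pics/c3.png

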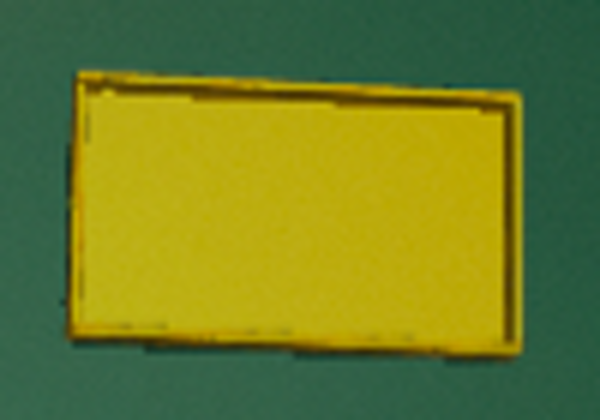

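```bash
cat > h.py <<'E'
import numpy as np, cv2
from workcell import r
def pt(c,uv,z):
    n=cv2.undistortPoints(np.array([[uv]],float),c["mtx"],np.array(c["dist"]))[0,0]
    R,t=np.array(c["R"]),np.array(c["t"])
    d=R.T@np.array([n[0],n[1],1]); o=-R.T@t
    return o+d*(z-o[2])/d[2]
def crop(p,f,x0,y0): return [(p[0]+.5)/f-.5+x0,(p[1]+.5)/f-.5+y0]
E
python3 - <<'E'
from h import *
np.set_printoptions(precision=4,suppress=True)
c=r.capture("top")
def do(name,ps,f,x0,y0,z):
    P=np.array([pt(c,crop(p,f,x0,y0),zz) for p,zz in zip(ps,z if hasattr(z,'__len__') else [z]*len(ps))])
    print(name,P.mean(0)[:2]); print(P[:,:2].tolist() if 0 else P[:,:2].round(4).tolist())
    for i in range(len(P)):
        d=P[i]-P[i-1]; print("  edge",round(float(np.hypot(d[0],d[1])),4),"ang",round(float(np.degrees(np.arctan2(d[1],d[0]))),1))
do("b1",[(132,14),(212,28),(190,150),(109,140)],5.4,220,145,.05)
do("b2",[(168,215),(247,236),(210,360),(131,343)],5.4,220,145,.05)
do("b3",[(168,420),(252,435),(229,570),(147,558)],5.4,220,145,.05)
for b,p in (("b1",(160,82)),("b2",(190,287)),("b3",(201,495))): print(b,"patch",pt(c,crop(p,5.4,220,145),.05))
do("drawer",[(80,290),(404,321),(382,500),(45,464)],4.4,110,105,[.026,.026,.046,.046])
do("handle",[(132,540),(284,556)],4.4,110,105,.035)
do("enc roof",[(82,45),(170,28),(440,55),(412,274),(52,240)],4.4,110,105,.084)
do("tray",[(80,73),(521,93),(520,354),(70,338)],6,290,145,.022)
print("amber",pt(c,(202,253),.03),"adapt",pt(c,(300,253),.02),"jar",pt(c,(271,126),.07),"att",pt(c,(234,127),.026))
E
```

```text
b1 [0.655  0.0044]
[[0.6927, 0.0196], [0.6848, -0.0228], [0.6185, -0.0108], [0.6241, 0.0317]]
  edge 0.0697 ang -10.0
  edge 0.0432 ang -100.5
  edge 0.0674 ang 169.8
  edge 0.0429 ang 82.6
b2 [ 0.545 -0.01 ]
[[0.5838, 0.0008], [0.5725, -0.0404], [0.5073, -0.0207], [0.5163, 0.0201]]
  edge 0.0702 ang -16.0
  edge 0.0427 ang -105.3
  edge 0.0681 ang 163.2
  edge 0.0418 ang 77.6
b3 [ 0.4373 -0.0147]
[[0.4762, 0.0011], [0.4683, -0.0421], [0.3992, -0.0298], [0.4055, 0.012]]
  edge 0.0716 ang -8.7
  edge 0.0439 ang -100.4
  edge 0.0702 ang 169.9
  edge 0.0423 ang 81.5
b1 patch [0.6554 0.0048 0.05  ]
b2 patch [ 0.5456 -0.0105  0.05  ]
b3 patch [ 0.4376 -0.0157  0.05  ]
drawer [0.5601 0.257 ]
[[0.6311, 0.36], [0.6091, 0.1431], [0.4885, 0.1529], [0.5116, 0.3721]]
  edge 0.1201 ang -5.8
  edge 0.2181 ang -95.8
  edge 0.121 ang 175.3
  edge 0.2204 ang 84.0
handle [0.4588 0.2662]
[[0.4638, 0.3158], [0.4538, 0.2167]]
  edge 0.0996 ang 84.2
  edge 0.0996 ang -95.8
enc roof [0.7249 0.2519]
[[0.7819, 0.352], [0.7928, 0.2941], [0.7723, 0.1169], [0.627, 0.1322], [0.6506, 0.3642]]
  edge 0.1319 ang -5.3
  edge 0.0589 ang -79.4
  edge 0.1784 ang -96.6
  edge 0.146 ang 174.0
  edge 0.2332 ang 84.2
tray [ 0.6011 -0.2565]
[[0.6712, -0.1518], [0.661, -0.369], [0.5317, -0.3614], [0.5406, -0.1438]]
  edge 0.1308 ang -3.5
  edge 0.2174 ang -92.7
  edge 0.1296 ang 176.6
  edge 0.2177 ang 87.7
amber [0.3926 0.1376 0.03  ] adapt [ 0.3923 -0.1374  0.02  ] jar [ 0.7496 -0.0576  0.07  ] att [0.7614 0.0497 0.026 ]
```

```bash
cat >> h.py <<'E'
from scipy.spatial.transform import Rotation as Ro
np.set_printoptions(precision=4,suppress=True)
def go(targets,pose=None):
    """targets: list of (x,y,z,yawdeg) with yaw = box length direction; jaw axis (tool z) is +-90deg from it, tool x down"""
    s=r.observe(); p=np.array(s["eef_pos"]); q=s["eef_rot"]
    R0=Ro.from_quat([q[1],q[2],q[3],q[0]])
    print("t",s["time_s"],"pos",p,"F",s["ft_force"],"grip",s["gripper_width"])
    M=R0.as_matrix(); print("tool axes x,y,z:",M[:,0],M[:,1],M[:,2])
    for T in targets:
        best=None
        for sg in (0,180):
            a=np.radians(T[3]+sg); ty=np.array([np.cos(a),np.sin(a),0]); tx=np.array([0,0,-1.]); tz=np.cross(tx,ty)
            D=R0.inv()*Ro.from_matrix(np.c_[tx,ty,tz]); v=np.degrees(D.as_rotvec())/6
            if best is None or np.linalg.norm(v)<np.linalg.norm(best): best=v
        print(T,"offset",(M.T@(np.array(T[:3])-p)/.025).round(3),"dr",best.round(2))
E
python3 - <<'E'
from h import *
go([(.437,-.015,.25,-9),(.437,-.015,.12,-9),(.437,-.015,.032,-9)])
E
```

```text
t 0.15 pos [ 0.1363 -0.5066  0.2494] F [-0.1162 -0.1092 -0.9988] grip 1.0015679870527705
tool axes x,y,z: [-0.0003  0.0018 -1.    ] [0.9657 0.2598 0.0002] [ 0.2598 -0.9657 -0.0018]
(0.437, -0.015, 0.25, -9) offset [  0.007  16.722 -15.862] dr [ 4.01 -0.02  0.  ]
(0.437, -0.015, 0.12, -9) offset [  5.207  16.721 -15.853] dr [ 4.01 -0.02  0.  ]
(0.437, -0.015, 0.032, -9) offset [  8.727  16.721 -15.847] dr [ 4.01 -0.02  0.  ]
```

Request:
{"name": "jog_arm", "arguments": {"commands": [{"offset": [0,16.72,-15.86],"dr": [4,0,0],"grip": 0},{"offset": [0,16.72,-15.86],"dr": [4,0,0],"grip": 0},{"offset": [0,16.72,-15.86],"dr": [4,0,0],"grip": 0},{"offset": [0,16.72,-15.86],"dr": [4,0,0],"grip": 0},{"offset": [0,16.72,-15.86],"dr": [4,0,0],"grip": 0},{"offset": [0,16.72,-15.86],"dr": [4,0,0],"grip": 0},{"offset": [0,16.72,-15.86],"dr": [4,0,0],"grip": 0},{"offset": [0,16.72,-15.86],"dr": [4,0,0],"grip": 0},{"offset": [0,16.72,-15.86],"dr": [4,0,0],"grip": 0},{"offset": [0,16.72,-15.86],"dr": [4,0,0],"grip": 0},{"offset": [2.6,16.72,-15.86],"dr": [4,0,0],"grip": 0},{"offset": [2.6,16.72,-15.86],"dr": [4,0,0],"grip": 0},{"offset": [2.6,16.72,-15.86],"dr": [4,0,0],"grip": 0},{"offset": [2.6,16.72,-15.86],"dr": [4,0,0],"grip": 0},{"offset": [2.6,16.72,-15.86],"dr": [4,0,0],"grip": 0},{"offset": [2.6,16.72,-15.86],"dr": [4,0,0],"grip": 0}], "squeeze": 50}}

```text
time_s: 2.15
eef_pos: [0.4385, -0.016, 0.1876]
eef_rot: [0.461, 0.538, 0.458, -0.537]
ft_force: [-0.1, -0.5, -0.8]
gripper_width: 0.999
```

```bash
python3 - <<'E'
from h import *
go([(.437,-.015,.032,-9)])
s=r.observe();c=r.capture("wrist");cv2.imwrite("pics/w1.png",c["pixels"][:,:,::-1])
print(c["mtx"],c["dist"],c["hand_eye"])
E
```

```text
t 2.15 pos [ 0.4385 -0.016   0.1876] F [-0.1183 -0.4519 -0.7694] grip 0.9988909878420483
tool axes x,y,z: [ 0.0041 -0.0008 -1.    ] [ 0.9878 -0.1559  0.0042] [-0.1559 -0.9878  0.0002]
(0.437, -0.015, 0.032, -9) offset [ 6.222 -0.091 -0.031] dr [ 0.01  0.   -0.04]
[[321.0916   0.     254.1545]
 [  0.     321.0916 193.5624]
 [  0.       0.       1.    ]] [-0.0765  0.      0.      0.      0.    ] [[-0.0018 -0.2947  0.9556 -0.1225]
 [ 0.     -0.9556 -0.2947  0.0746]
 [ 1.     -0.0005  0.0017 -0.    ]
 [ 0.      0.      0.      1.    ]]
```

View pics/w1.png

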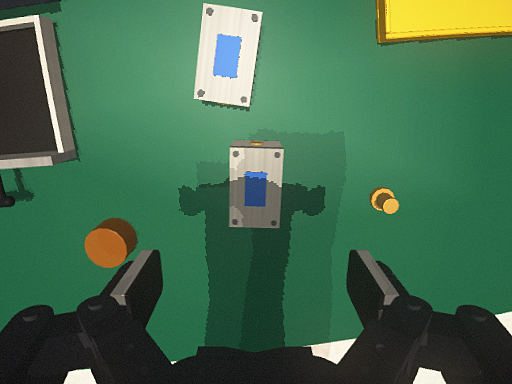

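The wrist view shows box C's lid at about (256,187), square to the jaws. I'll check its position from this view: corners (230,148), (283,149), (280,227), (230,227), patch centre (256,189).

```bash
cat >> h.py <<'E'
def wpt(c,s,uv,z):
    q=s["eef_rot"]; Rt=Ro.from_quat([q[1],q[2],q[3],q[0]]).as_matrix(); H=np.array(c["hand_eye"])
    Rw=Rt@H[:3,:3]; tw=Rt@H[:3,3]+np.array(s["eef_pos"])
    n=cv2.undistortPoints(np.array([[uv]],float),c["mtx"],np.array(c["dist"]))[0,0]
    d=Rw@np.array([n[0],n[1],1]); return tw+d*(z-tw[2])/d[2]
E
python3 - <<'E'
from h import *
s=r.observe();c=r.capture("wrist")
P=np.array([wpt(c,s,u,.05) for u in [(230,148),(283,149),(280,227),(230,227),(256,189),(228,55)]]);print(P[:,:2],P[:4].mean(0))
E
```

```text
[[ 0.4743 -0.0022]
 [ 0.4668 -0.0446]
 [ 0.3993 -0.0331]
 [ 0.4062  0.0101]
 [ 0.4368 -0.0177]
 [ 0.5445 -0.013 ]] [ 0.4367 -0.0174  0.05  ]
```

Request:
{"name": "jog_arm", "arguments": {"commands": [{"offset": [2,-0.06,0.0],"dr": [0,0,0],"grip": 0},{"offset": [4,-0.06,0.0],"dr": [0,0,0],"grip": 0},{"offset": [5.5,-0.06,0.0],"dr": [0,0,0],"grip": 0},{"offset": [6.2,-0.06,0.0],"dr": [0,0,0],"grip": 0},{"offset": [6.2,-0.06,0.0],"dr": [0,0,0],"grip": 0},{"offset": [6.2,-0.06,0.0],"dr": [0,0,0],"grip": 1},{"offset": [6.2,-0.06,0.0],"dr": [0,0,0],"grip": 1},{"offset": [6.2,-0.06,0.0],"dr": [0,0,0],"grip": 1},{"offset": [6.2,-0.06,0.0],"dr": [0,0,0],"grip": 1},{"offset": [6.2,-0.06,0.0],"dr": [0,0,0],"grip": 1},{"offset": [6.2,-0.06,0.0],"dr": [0,0,0],"grip": 1}], "squeeze": 50}}

```text
time_s: 3.62
eef_pos: [0.4371, -0.0156, 0.032]
eef_rot: [0.46, 0.538, 0.459, -0.537]
ft_force: [-0.1, -0.8, 5.9]
gripper_width: 0.511
```

```bash
python3 - <<'E'
from h import *
go([(.437,-.015,.032,-9)])
E
```

```text
t 3.625 pos [ 0.4371 -0.0156  0.032 ] F [-0.1131 -0.7868  5.907 ] grip 0.5113535728770746
tool axes x,y,z: [ 0.0035 -0.0007 -1.    ] [ 0.9878 -0.1555  0.0036] [-0.1555 -0.9878  0.0001]
(0.437, -0.015, 0.032, -9) offset [ 0.001 -0.009 -0.022] dr [ 0.01  0.   -0.03]
```

Request:
{"name": "jog_arm", "arguments": {"commands": [{"offset": [-0.5,0,0],"dr": [0,0,0],"grip": 1},{"offset": [-1.5,0,0],"dr": [0,0,0],"grip": 1},{"offset": [-3,0,0],"dr": [0,0,0],"grip": 1},{"offset": [-4.2,0,0],"dr": [0,0,0],"grip": 1},{"offset": [-4.2,0,0],"dr": [0,0,0],"grip": 1},{"offset": [-4.2,0,0],"dr": [0,0,0],"grip": 1},{"offset": [-4.2,0,0],"dr": [0,0,0],"grip": 1},{"offset": [-4.2,0,0],"dr": [0,0,0],"grip": 1}]}}

```text
time_s: 4.62
eef_pos: [0.4346, -0.0151, 0.1339]
eef_rot: [-0.459, -0.537, -0.46, 0.538]
ft_force: [-0.6, 0.2, -1.5]
gripper_width: 0.508
```

```bash
python3 - <<'E'
from h import *
for z in (.137,.06,.042,.036):go([(.564,.256-.05,z,-5.8),(.564+.005,.256+.05,z,-5.8),(.601,-.206,z,-3.5),(.601,-.306,z,-3.5)])
for n in range(3): r.capture("top"); print(r.observe()["ft_force"], r.observe()["gripper_width"])
E
```

```text
t 4.625 pos [ 0.4346 -0.0151  0.1339] F [-0.6289  0.2255 -1.5068] grip 0.5079163405975815
tool axes x,y,z: [-0.0027  0.0005 -1.    ] [ 0.9878 -0.1554 -0.0028] [-0.1554 -0.9879 -0.0001]
(0.564, 0.20600000000000002, 0.137, -5.8) offset [-0.133  3.74  -9.54 ] dr [-0.52 -0.    0.03]
(0.569, 0.306, 0.137, -5.8) offset [ -0.132   3.315 -13.523] dr [-0.52 -0.    0.03]
(0.601, -0.206, 0.137, -3.5) offset [-0.146  7.763  6.51 ] dr [-0.91 -0.    0.03]
(0.601, -0.306, 0.137, -3.5) offset [-0.148  8.384 10.461] dr [-0.91 -0.    0.03]
t 4.625 pos [ 0.4346 -0.0151  0.1339] F [-0.6289  0.2255 -1.5068] grip 0.5079163405975815
tool axes x,y,z: [-0.0027  0.0005 -1.    ] [ 0.9878 -0.1554 -0.0028] [-0.1554 -0.9879 -0.0001]
(0.564, 0.20600000000000002, 0.06, -5.8) offset [ 2.947  3.748 -9.54 ] dr [-0.52 -0.    0.03]
(0.569, 0.306, 0.06, -5.8) offset [  2.948   3.324 -13.522] dr [-0.52 -0.    0.03]
(0.601, -0.206, 0.06, -3.5) offset [2.934 7.771 6.51 ] dr [-0.91 -0.    0.03]
(0.601, -0.306, 0.06, -3.5) offset [ 2.932  8.393 10.461] dr [-0.91 -0.    0.03]
t 4.625 pos [ 0.4346 -0.0151  0.1339] F [-0.6289  0
[... 432 characters left out ...]
652  8.395 10.461] dr [-0.91 -0.    0.03]
t 4.625 pos [ 0.4346 -0.0151  0.1339] F [-0.6289  0.2255 -1.5068] grip 0.5079163405975815
tool axes x,y,z: [-0.0027  0.0005 -1.    ] [ 0.9878 -0.1554 -0.0028] [-0.1554 -0.9879 -0.0001]
(0.564, 0.20600000000000002, 0.036, -5.8) offset [ 3.907  3.751 -9.54 ] dr [-0.52 -0.    0.03]
(0.569, 0.306, 0.036, -5.8) offset [  3.908   3.327 -13.522] dr [-0.52 -0.    0.03]
(0.601, -0.206, 0.036, -3.5) offset [3.894 7.774 6.51 ] dr [-0.91 -0.    0.03]
(0.601, -0.306, 0.036, -3.5) offset [ 3.892  8.395 10.461] dr [-0.91 -0.    0.03]
[-0.0775  0.2284 -0.6169] 0.5085781182344996
[-0.1433 -0.5564 -1.1288] 0.512924777048497
[-0.6523 -0.0969 -1.3942] 0.5074111294674934
```

```bash
python3 - <<'E'
from h import *
F=[]
for n in range(8): c=r.capture("side"); F.append(r.observe()["ft_force"])
print(np.mean(F,0),np.std(F,0), r.observe()["time_s"])
cv2.imwrite("pics/s1.png",c["pixels"][:,:,::-1])
E
```

```text
[-0.1806  0.0488 -1.171 ] [0.3361 0.2779 0.415 ] 5.175
```

View pics/s1.png

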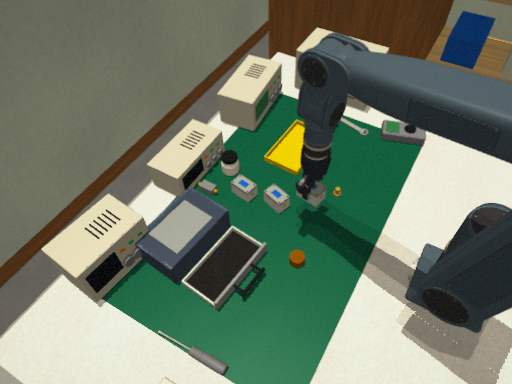

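Box C is in the air at about (313,190) and reads about 1.2 N, so it is light and goes in the tray's far slot.

Request:
{"name": "jog_arm", "arguments": {"commands": [{"offset": [-0.2,8.3,10.5],"dr": [-0.9,0,0],"grip": 1},{"offset": [-0.2,8.3,10.5],"dr": [-0.9,0,0],"grip": 1},{"offset": [-0.2,8.3,10.5],"dr": [-0.9,0,0],"grip": 1},{"offset": [-0.2,8.3,10.5],"dr": [-0.9,0,0],"grip": 1},{"offset": [-0.2,8.3,10.5],"dr": [-0.9,0,0],"grip": 1},{"offset": [-0.2,8.3,10.5],"dr": [-0.9,0,0],"grip": 1},{"offset": [-0.2,8.3,10.5],"dr": [-0.9,0,0],"grip": 1},{"offset": [1,8.3,10.5],"dr": [-0.9,0,0],"grip": 1},{"offset": [2,8.3,10.5],"dr": [-0.9,0,0],"grip": 1},{"offset": [2.6,8.3,10.5],"dr": [-0.9,0,0],"grip": 1},{"offset": [2.6,8.3,10.5],"dr": [-0.9,0,0],"grip": 1},{"offset": [2.6,8.3,10.5],"dr": [-0.9,0,0],"grip": 1},{"offset": [2.6,8.3,10.5],"dr": [-0.9,0,0],"grip": 1}]}}

```text
time_s: 6.8
eef_pos: [0.6007, -0.3073, 0.0722]
eef_rot: [0.485, 0.515, 0.483, -0.515]
ft_force: [-1.0, -0.2, -0.4]
gripper_width: 0.512
```

```bash
python3 - <<'E'
from h import *
go([(.598,-.306,.037,-3.3)])
s=r.observe();c=r.capture("wrist");cv2.imwrite("pics/w2.png",c["pixels"][:,:,::-1])
E
```

```text
t 6.8 pos [ 0.6007 -0.3073  0.0722] F [-0.9848 -0.2138 -0.4027] grip 0.5116261112642294
tool axes x,y,z: [ 0.0026 -0.0017 -1.    ] [ 0.9981 -0.0617  0.0027] [-0.0617 -0.9981  0.0015]
(0.598, -0.306, 0.037, -3.3) offset [ 1.409 -0.113 -0.048] dr [-0.04  0.01 -0.03]
```

View pics/w2.png

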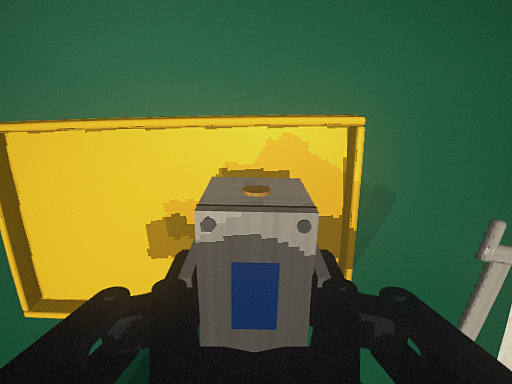

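Request:
{"name": "jog_arm", "arguments": {"commands": [{"offset": [0.5,-0.1,0],"dr": [0,0,0],"grip": 1},{"offset": [0.9,-0.1,0],"dr": [0,0,0],"grip": 1},{"offset": [1.05,-0.1,0],"dr": [0,0,0],"grip": 1},{"offset": [1.15,-0.1,0],"dr": [0,0,0],"grip": 1},{"offset": [1.2,-0.1,0],"dr": [0,0,0],"grip": 1},{"offset": [1.25,-0.1,0],"dr": [0,0,0],"grip": 1},{"offset": [1.3,-0.1,0],"dr": [0,0,0],"grip": 1},{"offset": [1.3,-0.1,0],"dr": [0,0,0],"grip": 1}]}}

```text
time_s: 7.85
eef_pos: [0.5972, -0.3067, 0.0378]
eef_rot: [-0.484, -0.515, -0.484, 0.515]
ft_force: [-0.1, 0.3, -0.7]
gripper_width: 0.513
```

Request:
{"name": "jog_arm", "arguments": {"commands": [{"offset": [0.03,0,0],"dr": [0,0,0],"grip": 1},{"offset": [0.06,0,0],"dr": [0,0,0],"grip": 1},{"offset": [0.06,0,0],"dr": [0,0,0],"grip": 1}]}}

```text
time_s: 8.22
eef_pos: [0.5973, -0.3068, 0.0371]
eef_rot: [0.484, 0.515, 0.484, -0.515]
ft_force: [-1.7, 1.3, 4.4]
gripper_width: 0.508
```

Contact. I'll release partially, then rise.

Request:
{"name": "jog_arm", "arguments": {"commands": [{"offset": [0,0,0],"dr": [0,0,0],"grip": 0.32},{"offset": [0,0,0],"dr": [0,0,0],"grip": 0.32},{"offset": [0,0,0],"dr": [0,0,0],"grip": 0.32},{"offset": [0,0,0],"dr": [0,0,0],"grip": 0.32},{"offset": [-0.5,0,0],"dr": [0,0,0],"grip": 0.32},{"offset": [-1.5,0,0],"dr": [0,0,0],"grip": 0.32},{"offset": [-3.5,0,0],"dr": [0,0,0],"grip": 0.2},{"offset": [-5,0,0],"dr": [0,0,0],"grip": 0},{"offset": [-5,0,0],"dr": [0,0,0],"grip": 0},{"offset": [-5,0,0],"dr": [0,0,0],"grip": 0}]}}

```text
time_s: 9.48
eef_pos: [0.5973, -0.3067, 0.1618]
eef_rot: [0.485, 0.515, 0.484, -0.515]
ft_force: [0.1, 0.6, 0.2]
gripper_width: 0.996
```

```bash
python3 - <<'E'
from h import *
go([(.545,-.011,.160,-15.5)])
s=r.observe();c=r.capture("wrist");cv2.imwrite("pics/w3.png",c["pixels"][:,:,::-1])
E
```

```text
t 9.475 pos [ 0.5973 -0.3067  0.1618] F [0.1374 0.6101 0.1671] grip 0.9964491466065295
tool axes x,y,z: [ 0.0006 -0.0004 -1.    ] [ 0.9981 -0.0618  0.0006] [-0.0618 -0.9981  0.0004]
(0.545, -0.011, 0.16, -15.5) offset [  0.065  -2.82  -11.678] dr [ 1.99  0.   -0.01]
```

View pics/w3.png

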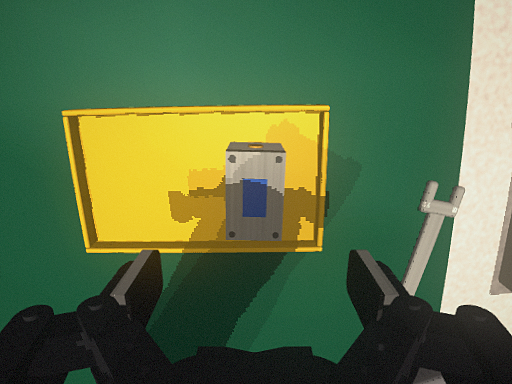

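Box C stands upright in the tray at (256,190). Next is box B.

Request:
{"name": "jog_arm", "arguments": {"commands": [{"offset": [0,-2.82,-11.65],"dr": [2,0,0],"grip": 0},{"offset": [0,-2.82,-11.65],"dr": [2,0,0],"grip": 0},{"offset": [0,-2.82,-11.65],"dr": [2,0,0],"grip": 0},{"offset": [0,-2.82,-11.65],"dr": [2,0,0],"grip": 0},{"offset": [0,-2.82,-11.65],"dr": [2,0,0],"grip": 0},{"offset": [0,-2.82,-11.65],"dr": [2,0,0],"grip": 0},{"offset": [0,-2.82,-11.65],"dr": [2,0,0],"grip": 0},{"offset": [0,-2.82,-11.65],"dr": [2,0,0],"grip": 0},{"offset": [0,-2.82,-11.65],"dr": [2,0,0],"grip": 0}]}}

```text
time_s: 10.65
eef_pos: [0.5377, -0.0454, 0.1611]
eef_rot: [0.435, 0.56, 0.448, -0.545]
ft_force: [-0.1, -0.1, 0.4]
gripper_width: 1.0
```

```bash
python3 - <<'E'
from h import *
go([(.545,-.012,.032,-15.7)])
F=[]
for n in range(4): s=r.observe();c=r.capture("wrist");F.append(s["ft_force"])
print(np.mean(F,0))
cv2.imwrite("pics/w4.png",c["pixels"][:,:,::-1])
E
```

```text
t 10.65 pos [ 0.5377 -0.0454  0.1611] F [-0.1317 -0.0894  0.3882] grip 0.9997990724660815
tool axes x,y,z: [ 0.0052  0.0271 -0.9996] [ 0.9753 -0.221  -0.0009] [-0.2209 -0.9749 -0.0276]
(0.545, -0.012, 0.032, -15.7) offset [ 5.199 -0.005 -1.224] dr [ 0.49 -0.26  0.02]
[-0.0005  0.0435  0.1907]
```

View pics/w4.png

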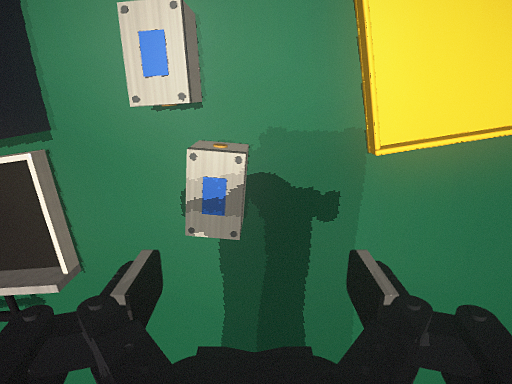

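The arm was still moving in that picture. I'll let it settle for a few rows at the same target (zero offset from the commanded pose).

Request:
{"name": "jog_arm", "arguments": {"commands": [{"offset": [0,0,0],"dr": [0,0,0],"grip": 0},{"offset": [0,0,0],"dr": [0,0,0],"grip": 0}]}}

```text
time_s: 11.1
eef_pos: [0.5374, -0.0445, 0.1613]
eef_rot: [0.435, 0.56, 0.448, -0.545]
ft_force: [-0.1, 0.3, 1.0]
gripper_width: 0.998
```

```bash
python3 - <<'E'
from h import *
go([(.545,-.012,.032,-15.7)])
s=r.observe();c=r.capture("wrist")
cv2.imwrite("pics/w5.png",c["pixels"][:,:,::-1])
E
```

```text
t 11.1 pos [ 0.5374 -0.0445  0.1613] F [-0.1122  0.2815  1.0051] grip 0.9980679756065942
tool axes x,y,z: [ 0.0055  0.0272 -0.9996] [ 0.9756 -0.2196 -0.0006] [-0.2195 -0.9752 -0.0278]
(0.545, -0.012, 0.032, -15.7) offset [ 5.208  0.013 -1.189] dr [ 0.5  -0.26  0.01]
```

View pics/w5.png

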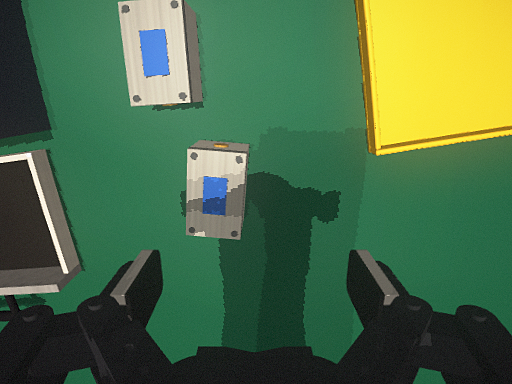

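The last call stopped short of its target, so I'll make up the remainder.

Request:
{"name": "jog_arm", "arguments": {"commands": [{"offset": [0,0,-1.33],"dr": [0.5,-0.26,0],"grip": 0},{"offset": [0,0,-1.33],"dr": [0.5,-0.26,0],"grip": 0},{"offset": [0,0,-1.33],"dr": [0.5,-0.26,0],"grip": 0},{"offset": [0,0,-1.33],"dr": [0.5,-0.26,0],"grip": 0}]}}

```text
time_s: 11.65
eef_pos: [0.5371, -0.0452, 0.1622]
eef_rot: [0.434, 0.56, 0.448, -0.545]
ft_force: [0.2, 0.4, -0.0]
gripper_width: 1.0
```

```bash
python3 - <<'E'
from h import *
go([(.545,-.012,.032,-15.7)])
s=r.observe();c=r.capture("wrist")
cv2.imwrite("pics/w6.png",c["pixels"][:,:,::-1])
E
```

```text
t 11.65 pos [ 0.5371 -0.0452  0.1622] F [ 0.1726  0.4225 -0.0168] grip 1.0002977124588999
tool axes x,y,z: [ 0.0042  0.0283 -0.9996] [ 0.9752 -0.2214 -0.0021] [-0.2213 -0.9748 -0.0285]
(0.545, -0.012, 0.032, -15.7) offset [ 5.245  0.024 -1.215] dr [ 0.48 -0.27  0.03]
```

View pics/w6.png

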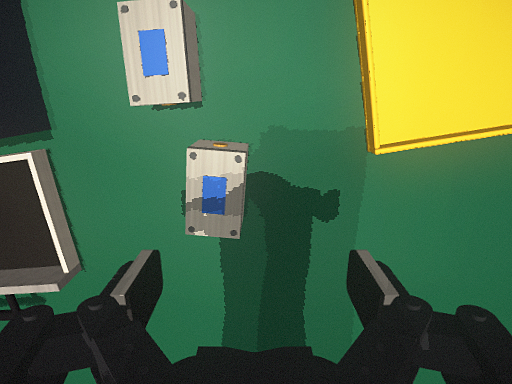

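The arm isn't moving, so I'll check the joints against their limits.

```bash
python3 - <<'E'
from h import *
s=r.observe(); print(s["joint_positions"],s["dq"],s["joint_torque"],s["torque"])
c=r.capture("side");cv2.imwrite("pics/s2.png",c["pixels"][:,:,::-1])
E
```

```text
[-0.2242  0.0818 -0.0404  1.4507  0.0285  3.1405] [-0.0002  0.0002 -0.0005 -0.0001  0.0005  0.0008] [ -0.0017 -35.2021  32.0575   0.0176   0.0969   0.    ] [-0.0552 -0.0021  0.0264]
```

View pics/s2.png

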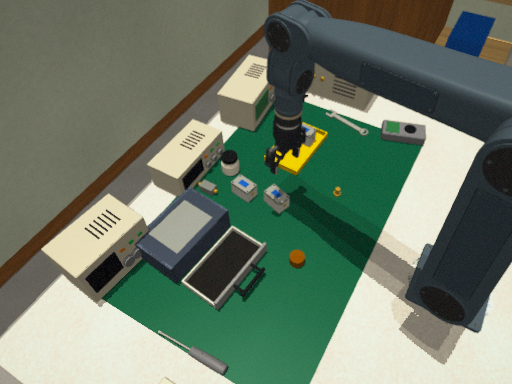

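Joint 6 is at its limit (3.14). I'll take the equivalent half-turned grasp by rotating about -177 deg about tool x.

Request:
{"name": "jog_arm", "arguments": {"commands": [{"offset": [0,0,0],"dr": [-1.7,0,0],"grip": 0},{"offset": [0,0,0],"dr": [-3.4,0,0],"grip": 0},{"offset": [0,0,0],"dr": [-5.1,0,0],"grip": 0},{"offset": [0,0,0],"dr": [-6.8,0,0],"grip": 0},{"offset": [0,0,0],"dr": [-8.5,0,0],"grip": 0},{"offset": [0,0,0],"dr": [-10.2,0,0],"grip": 0},{"offset": [0,0,0],"dr": [-11.9,0,0],"grip": 0},{"offset": [0,0,0],"dr": [-13.6,0,0],"grip": 0},{"offset": [0,0,0],"dr": [-15.3,0,0],"grip": 0},{"offset": [0,0,0],"dr": [-17,0,0],"grip": 0},{"offset": [0,0,0],"dr": [-18.7,0,0],"grip": 0},{"offset": [0,0,0],"dr": [-20.4,0,0],"grip": 0},{"offset": [0,0,0],"dr": [-22.1,0,0],"grip": 0},{"offset": [0,0,0],"dr": [-23.8,0,0],"grip": 0},{"offset": [0,0,0],"dr": [-25.5,0,0],"grip": 0},{"offset": [0,0,0],"dr": [-27.2,0,0],"grip": 0},{"offset": [0,0,0],"dr": [-28.5,0,0],"grip": 0},{"offset": [0,0,0],"dr": [-29.4,0,0],"grip": 0},{"offset": [0,0,0],"dr": [-29.4,0,0],"grip": 0}]}}

```text
time_s: 14.12
eef_pos: [0.5372, -0.0452, 0.1622]
eef_rot: [0.574, -0.416, 0.559, 0.43]
ft_force: [-0.2, 0.8, -0.2]
gripper_width: 1.003
```

```bash
python3 - <<'E'
from h import *
go([(.545,-.012,.16,-15.7)]); print(r.observe()["joint_positions"])
E
```

```text
t 14.125 pos [ 0.5372 -0.0452  0.1622] F [-0.2155  0.797  -0.1523] grip 1.002751474739072
tool axes x,y,z: [ 0.0043  0.0283 -0.9996] [-0.9591  0.2832  0.0039] [0.2832 0.9586 0.0284]
(0.545, -0.012, 0.16, -15.7) offset [0.128 0.075 1.359] dr [-0.13  0.27 -0.04]
[-0.2242  0.0818 -0.0404  1.4507  0.0285  0.063 ]
```

Request:
{"name": "jog_arm", "arguments": {"commands": [{"offset": [0,0.08,1.36],"dr": [-0.13,0.27,-0.04],"grip": 0},{"offset": [0,0.08,1.36],"dr": [-0.13,0.27,-0.04],"grip": 0},{"offset": [0,0.08,1.36],"dr": [-0.13,0.27,-0.04],"grip": 0},{"offset": [0,0.08,1.36],"dr": [-0.13,0.27,-0.04],"grip": 0},{"offset": [0,0.08,1.36],"dr": [-0.13,0.27,-0.04],"grip": 0}]}}

```text
time_s: 14.75
eef_pos: [0.5447, -0.0127, 0.1632]
eef_rot: [0.564, -0.427, 0.563, 0.427]
ft_force: [-0.8, -0.7, 0.4]
gripper_width: 1.0
```

```bash
python3 - <<'E'
from h import *
go([(.545,-.012,.032,-15.7)]); print(r.observe()["joint_positions"])
F=[]
for n in range(5): s=r.observe();c=r.capture("wrist");F.append(s["ft_force"])
print(np.mean(F,0))
cv2.imwrite("pics/w7.png",c["pixels"][:,:,::-1])
E
```

```text
t 14.75 pos [ 0.5447 -0.0127  0.1632] F [-0.8419 -0.6563  0.3832] grip 1.0001504491942022
tool axes x,y,z: [ 0.0004 -0.0001 -1.    ] [-0.9628  0.2703 -0.0004] [0.2703 0.9628 0.    ]
(0.545, -0.012, 0.032, -15.7) offset [ 5.247 -0.001  0.028] dr [0. 0. 0.]
[-0.1463  0.0969 -0.0222  1.4513 -0.      0.1274]
[-0.1943  0.1164  0.3255]
```

View pics/w7.png

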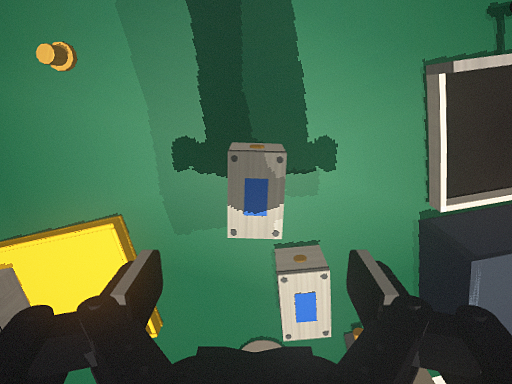

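Box B is centred at (256,195) between the jaws. Descending to grasp it.

Request:
{"name": "jog_arm", "arguments": {"commands": [{"offset": [2,0,0.02],"dr": [0,0,0],"grip": 0},{"offset": [4,0,0.02],"dr": [0,0,0],"grip": 0},{"offset": [5,0,0.02],"dr": [0,0,0],"grip": 0},{"offset": [5.22,0,0.02],"dr": [0,0,0],"grip": 0},{"offset": [5.22,0,0.02],"dr": [0,0,0],"grip": 1},{"offset": [5.22,0,0.02],"dr": [0,0,0],"grip": 1},{"offset": [5.22,0,0.02],"dr": [0,0,0],"grip": 1},{"offset": [5.22,0,0.02],"dr": [0,0,0],"grip": 1},{"offset": [5.22,0,0.02],"dr": [0,0,0],"grip": 1},{"offset": [5.22,0,0.02],"dr": [0,0,0],"grip": 1},{"offset": [5,0,0],"dr": [0,0,0],"grip": 1},{"offset": [4,0,0],"dr": [0,0,0],"grip": 1},{"offset": [2,0,0],"dr": [0,0,0],"grip": 1},{"offset": [1,0,0],"dr": [0,0,0],"grip": 1},{"offset": [1,0,0],"dr": [0,0,0],"grip": 1},{"offset": [1,0,0],"dr": [0,0,0],"grip": 1},{"offset": [1,0,0],"dr": [0,0,0],"grip": 1}]}}

```text
time_s: 17.12
eef_pos: [0.5431, -0.0118, 0.1353]
eef_rot: [0.562, -0.426, 0.564, 0.429]
ft_force: [0.5, -0.6, -4.7]
gripper_width: 0.507
```

```bash
python3 - <<'E'
from h import *
print(r.observe()["joint_positions"])
F=[]
for n in range(6): s=r.observe();c=r.capture("wrist");F.append(s["ft_force"])
print(np.mean(F,0))
go([(.564-.0055,.256-.050,.137,-5.8),(.564+.0045,.256+.050,.137,-5.8),(.604,-.207,.137,-3.3)])
cv2.imwrite("pics/w8.png",c["pixels"][:,:,::-1])
E
```

```text
[-0.1452  0.1052 -0.0687  1.4016  0.0001  0.1273]
[ 0.081  -0.1845 -3.9806]
t 17.425 pos [ 0.5446 -0.012   0.1377] F [ 0.3196  0.4374 -4.3317] grip 0.5071004874128989
tool axes x,y,z: [-0.0003  0.0001 -1.    ] [-0.9631  0.2691  0.0003] [0.2691 0.9631 0.0001]
(0.5585, 0.20600000000000002, 0.137, -5.8) offset [0.03  1.811 8.547] dr [-1.64  0.   -0.  ]
(0.5684999999999999, 0.306, 0.137, -5.8) offset [ 0.03   2.502 12.507] dr [-1.64  0.   -0.  ]
(0.604, -0.207, 0.137, -3.3) offset [ 0.027 -4.387 -6.874] dr [-2.05  0.   -0.  ]
```

View pics/w8.png

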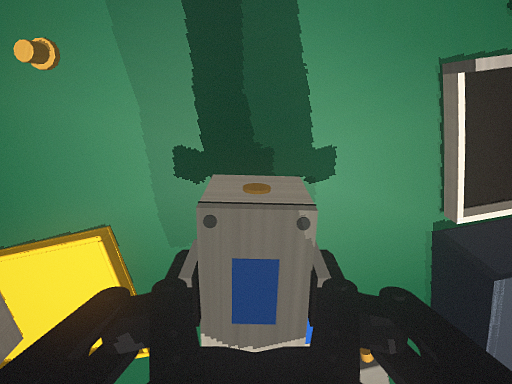

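Box B reads about 4.2 N (baseline 0.3), so it is heavy and goes to the drawer's left slot.

Request:
{"name": "jog_arm", "arguments": {"commands": [{"offset": [-0.2,2.4,12.5],"dr": [-1.64,0,0],"grip": 1},{"offset": [-0.2,2.4,12.5],"dr": [-1.64,0,0],"grip": 1},{"offset": [-0.2,2.4,12.5],"dr": [-1.64,0,0],"grip": 1},{"offset": [-0.2,2.4,12.5],"dr": [-1.64,0,0],"grip": 1},{"offset": [-0.2,2.4,12.5],"dr": [-1.64,0,0],"grip": 1},{"offset": [-0.2,2.4,12.5],"dr": [-1.64,0,0],"grip": 1},{"offset": [-0.2,2.4,12.5],"dr": [-1.64,0,0],"grip": 1},{"offset": [-0.2,2.4,12.5],"dr": [-1.64,0,0],"grip": 1},{"offset": [-0.2,2.4,12.5],"dr": [-1.64,0,0],"grip": 1},{"offset": [-0.2,2.4,12.5],"dr": [-1.64,0,0],"grip": 1},{"offset": [1,2.4,12.5],"dr": [-1.64,0,0],"grip": 1},{"offset": [1.6,2.4,12.5],"dr": [-1.64,0,0],"grip": 1},{"offset": [1.6,2.4,12.5],"dr": [-1.64,0,0],"grip": 1},{"offset": [1.6,2.4,12.5],"dr": [-1.64,0,0],"grip": 1}]}}

```text
time_s: 19.18
eef_pos: [0.5716, 0.3052, 0.099]
eef_rot: [0.525, -0.474, 0.524, 0.474]
ft_force: [0.4, -0.6, -4.4]
gripper_width: 0.511
```

```bash
python3 - <<'E'
from h import *
s=r.observe();c=r.capture("wrist")
go([(.5685,.304,.042,-5.8)])
cv2.imwrite("pics/w9.png",c["pixels"][:,:,::-1])
c=r.capture("top");cv2.imwrite("pics/t9.png",cv2.resize(c["pixels"][100:260,90:290,::-1],None,fx=3,fy=3))
E
```

```text
t 19.225 pos [0.572  0.3054 0.0996] F [-0.3657  1.0324 -3.9702] grip 0.511140725339438
tool axes x,y,z: [ 0.0026  0.0009 -1.    ] [-0.9949  0.1006 -0.0025] [0.1006 0.9949 0.0011]
(0.5685, 0.304, 0.042, -5.8) offset [ 2.304  0.138 -0.072] dr [0.   0.01 0.02]
```

View pics/w9.png

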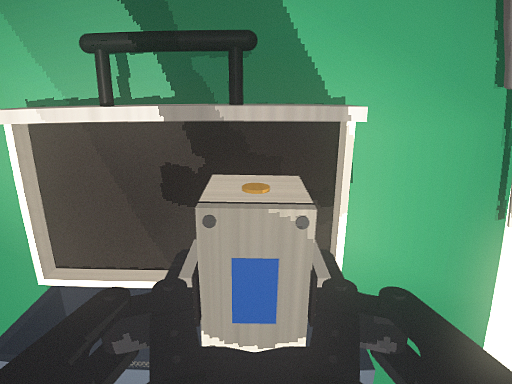

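View pics/t9.png

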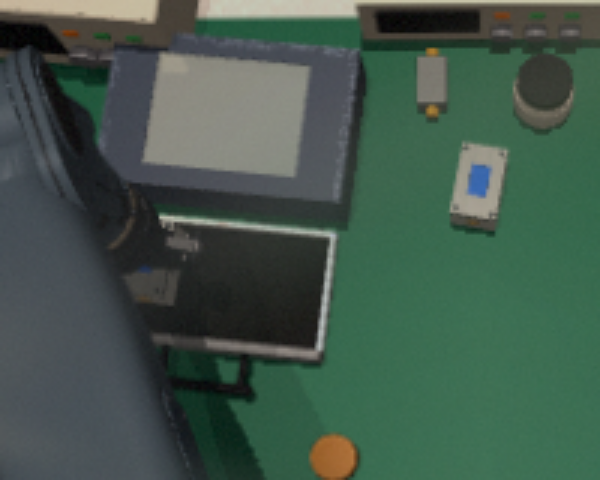

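Box B is over the left half of the drawer floor, clear of the rims. Descending gently.

Request:
{"name": "jog_arm", "arguments": {"commands": [{"offset": [1,0.12,-0.05],"dr": [0,0,0],"grip": 1},{"offset": [1.6,0.12,-0.05],"dr": [0,0,0],"grip": 1},{"offset": [1.9,0.12,-0.05],"dr": [0,0,0],"grip": 1},{"offset": [2.05,0.12,-0.05],"dr": [0,0,0],"grip": 1},{"offset": [2.12,0.12,-0.05],"dr": [0,0,0],"grip": 1},{"offset": [2.18,0.12,-0.05],"dr": [0,0,0],"grip": 1},{"offset": [2.2,0.12,-0.05],"dr": [0,0,0],"grip": 1},{"offset": [2.2,0.12,-0.05],"dr": [0,0,0],"grip": 1}]}}

```text
time_s: 20.27
eef_pos: [0.569, 0.3043, 0.0453]
eef_rot: [0.525, -0.475, 0.524, 0.474]
ft_force: [-2.3, -1.6, 5.2]
gripper_width: 0.509
```

```bash
python3 - <<'E'
from h import *
c=r.capture("wrist")
go([(.5685,.304,.042,-5.8)])
cv2.imwrite("pics/w10.png",c["pixels"][:,:,::-1])
c=r.capture("side");cv2.imwrite("pics/s10.png",cv2.resize(c["pixels"][170:320,120:320,::-1],None,fx=3.5,fy=3.5))
E
```

```text
t 20.325 pos [0.5691 0.3043 0.0453] F [-3.8467 -1.2572  5.7403] grip 0.5067851872117178
tool axes x,y,z: [ 0.0032  0.0005 -1.    ] [-0.9949  0.1006 -0.0032] [0.1006 0.9949 0.0008]
(0.5685, 0.304, 0.042, -5.8) offset [ 0.131  0.021 -0.016] dr [0.   0.01 0.03]
```

View pics/w10.png

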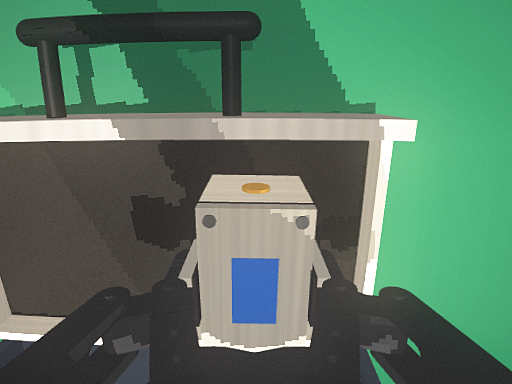

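View pics/s10.png

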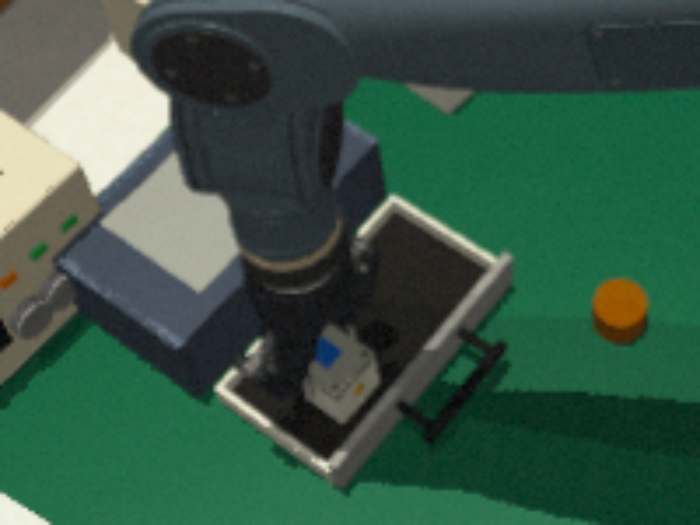

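Contact: Fz went from -4 to +5 N. The box stands on the drawer floor, clear of the walls in both views. Releasing.

Request:
{"name": "jog_arm", "arguments": {"commands": [{"offset": [-0.02,0,0],"dr": [0,0,0],"grip": 1},{"offset": [-0.02,0,0],"dr": [0,0,0],"grip": 0.32},{"offset": [-0.02,0,0],"dr": [0,0,0],"grip": 0.32},{"offset": [-0.02,0,0],"dr": [0,0,0],"grip": 0.32},{"offset": [-0.02,0,0],"dr": [0,0,0],"grip": 0.32},{"offset": [-0.5,0,0],"dr": [0,0,0],"grip": 0.32},{"offset": [-1.5,0,0],"dr": [0,0,0],"grip": 0.32},{"offset": [-3,0,0],"dr": [0,0,0],"grip": 0.2},{"offset": [-4.8,0,0],"dr": [0,0,0],"grip": 0},{"offset": [-4.8,0,0],"dr": [0,0,0],"grip": 0},{"offset": [-4.8,0,0],"dr": [0,0,0],"grip": 0}]}}

```text
time_s: 21.75
eef_pos: [0.5683, 0.3043, 0.164]
eef_rot: [0.525, -0.474, 0.524, 0.474]
ft_force: [-0.4, 0.3, -0.4]
gripper_width: 0.998
```

```bash
python3 - <<'E'
from h import *
c=r.capture("wrist")
go([(.655,.0045,.17,-10.2)])
cv2.imwrite("pics/w11.png",c["pixels"][:,:,::-1])
E
```

```text
t 21.8 pos [0.5677 0.304  0.1626] F [-0.6753  0.1215 -1.4004] grip 0.998923236130524
tool axes x,y,z: [-0.0005 -0.0004 -1.    ] [-0.9949  0.1006  0.0005] [ 0.1006  0.9949 -0.0005]
(0.655, 0.0045, 0.17, -10.2) offset [ -0.293  -4.681 -11.567] dr [ 0.74 -0.   -0.  ]
```

View pics/w11.png

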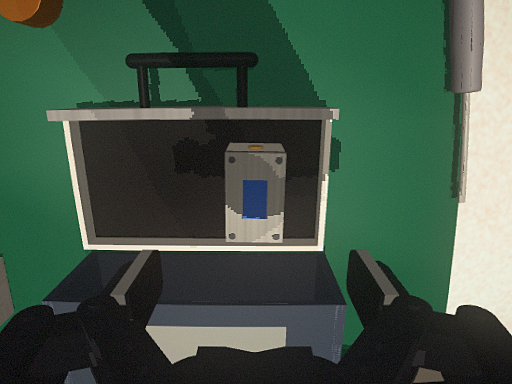

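Box B stands upright in the drawer at (255,195). Moving to box A.

Request:
{"name": "jog_arm", "arguments": {"commands": [{"offset": [-0.2,-4.68,-11.57],"dr": [0.74,0,0],"grip": 0},{"offset": [-0.2,-4.68,-11.57],"dr": [0.74,0,0],"grip": 0},{"offset": [-0.2,-4.68,-11.57],"dr": [0.74,0,0],"grip": 0},{"offset": [-0.2,-4.68,-11.57],"dr": [0.74,0,0],"grip": 0},{"offset": [-0.2,-4.68,-11.57],"dr": [0.74,0,0],"grip": 0},{"offset": [-0.2,-4.68,-11.57],"dr": [0.74,0,0],"grip": 0},{"offset": [-0.2,-4.68,-11.57],"dr": [0.74,0,0],"grip": 0},{"offset": [-0.2,-4.68,-11.57],"dr": [0.74,0,0],"grip": 0},{"offset": [-0.2,-4.68,-11.57],"dr": [0.74,0,0],"grip": 0},{"offset": [-0.2,-4.68,-11.57],"dr": [0.74,0,0],"grip": 0},{"offset": [-0.2,-4.68,-11.57],"dr": [0.74,0,0],"grip": 0}]}}

```text
time_s: 23.18
eef_pos: [0.6553, 0.0052, 0.1684]
eef_rot: [0.543, -0.454, 0.542, 0.454]
ft_force: [-0.3, 0.1, 0.4]
gripper_width: 0.997
```

```bash
python3 - <<'E'
from h import *
F=[]
for n in range(4): s=r.observe();c=r.capture("wrist");F.append(s["ft_force"])
print(np.mean(F,0))
go([(.655,.0045,.032,-10.2)])
print(r.observe()["joint_positions"])
cv2.imwrite("pics/w12.png",c["pixels"][:,:,::-1])
E
```

```text
[-0.1466  0.2115  0.1213]
t 23.375 pos [0.6554 0.0046 0.1683] F [ 0.2013 -0.0116  0.674 ] grip 1.002663233793548
tool axes x,y,z: [ 0.0007 -0.     -1.    ] [-0.9842  0.1772 -0.0007] [0.1772 0.9842 0.0001]
(0.655, 0.0045, 0.032, -10.2) offset [ 5.454  0.018 -0.008] dr [-0.    0.    0.01]
[-0.0952  0.3891  0.3343  1.5153  0.      0.083 ]
```

View pics/w12.png

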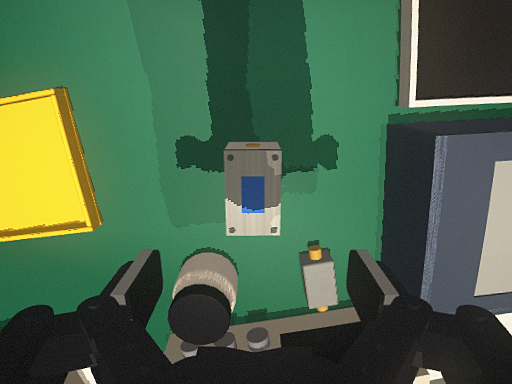

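Box A is centred at (253,190). The jar (205,295) and attenuator (318,280) lie beyond the fingers. Grasping it and lifting.

Request:
{"name": "jog_arm", "arguments": {"commands": [{"offset": [2,0,0],"dr": [0,0,0],"grip": 0},{"offset": [4,0,0],"dr": [0,0,0],"grip": 0},{"offset": [5.2,0,0],"dr": [0,0,0],"grip": 0},{"offset": [5.44,0,0],"dr": [0,0,0],"grip": 0},{"offset": [5.44,0,0],"dr": [0,0,0],"grip": 0},{"offset": [5.44,0,0],"dr": [0,0,0],"grip": 1},{"offset": [5.44,0,0],"dr": [0,0,0],"grip": 1},{"offset": [5.44,0,0],"dr": [0,0,0],"grip": 1},{"offset": [5.44,0,0],"dr": [0,0,0],"grip": 1},{"offset": [5.44,0,0],"dr": [0,0,0],"grip": 1},{"offset": [5.44,0,0],"dr": [0,0,0],"grip": 1},{"offset": [5.2,0,0],"dr": [0,0,0],"grip": 1},{"offset": [4,0,0],"dr": [0,0,0],"grip": 1},{"offset": [2,0,0],"dr": [0,0,0],"grip": 1},{"offset": [1,0,0],"dr": [0,0,0],"grip": 1},{"offset": [1,0,0],"dr": [0,0,0],"grip": 1},{"offset": [1,0,0],"dr": [0,0,0],"grip": 1},{"offset": [1,0,0],"dr": [0,0,0],"grip": 1}]}}

```text
time_s: 25.62
eef_pos: [0.6538, 0.0048, 0.1403]
eef_rot: [0.541, -0.452, 0.544, 0.455]
ft_force: [0.1, -0.7, -1.9]
gripper_width: 0.511
```

```bash
python3 - <<'E'
from h import *
F=[]
for n in range(8): s=r.observe();c=r.capture("wrist");F.append(s["ft_force"])
print(np.mean(F,0))
go([(.559,.2075,.137,-5.8),(.604,-.207,.137,-3.3)])
cv2.imwrite("pics/w13.png",c["pixels"][:,:,::-1])
E
```

```text
[-0.1033 -0.1195 -1.4929]
t 26.025 pos [0.6553 0.0046 0.1431] F [-0.6581 -0.0863 -2.2159] grip 0.5125077241217838
tool axes x,y,z: [ 0.0003  0.     -1.    ] [-0.9841  0.1774 -0.0003] [0.1774 0.9841 0.0001]
(0.559, 0.2075, 0.137, -5.8) offset [0.244 5.232 7.305] dr [-0.74  0.    0.  ]
(0.604, -0.207, 0.137, -3.3) offset [ 0.244  0.519 -8.692] dr [-1.15  0.    0.  ]
```

View pics/w13.png

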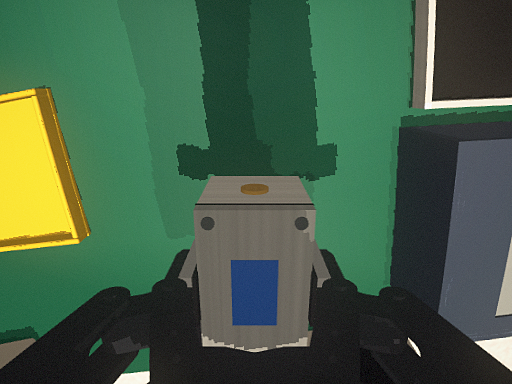

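Box A reads about 1.5 N, so it is light and goes to the tray's free slot.

Request:
{"name": "jog_arm", "arguments": {"commands": [{"offset": [0,0.5,-8.8],"dr": [-1.15,0,0],"grip": 1},{"offset": [0,0.5,-8.8],"dr": [-1.15,0,0],"grip": 1},{"offset": [0,0.5,-8.8],"dr": [-1.15,0,0],"grip": 1},{"offset": [0,0.5,-8.8],"dr": [-1.15,0,0],"grip": 1},{"offset": [0,0.5,-8.8],"dr": [-1.15,0,0],"grip": 1},{"offset": [0,0.5,-8.8],"dr": [-1.15,0,0],"grip": 1},{"offset": [0,0.5,-8.8],"dr": [-1.15,0,0],"grip": 1},{"offset": [0,0.5,-8.8],"dr": [-1.15,0,0],"grip": 1},{"offset": [1.5,0.5,-8.8],"dr": [-1.15,0,0],"grip": 1},{"offset": [2.6,0.5,-8.8],"dr": [-1.15,0,0],"grip": 1},{"offset": [2.6,0.5,-8.8],"dr": [-1.15,0,0],"grip": 1},{"offset": [2.6,0.5,-8.8],"dr": [-1.15,0,0],"grip": 1},{"offset": [2.6,0.5,-8.8],"dr": [-1.15,0,0],"grip": 1}]}}

```text
time_s: 27.65
eef_pos: [0.6055, -0.2101, 0.0806]
eef_rot: [0.515, -0.487, 0.514, 0.484]
ft_force: [0.7, -0.2, -1.0]
gripper_width: 0.507
```

```bash
python3 - <<'E'
from h import *
c=r.capture("wrist")
go([(.6035,-.210,.037,-3.3)])
cv2.imwrite("pics/w14.png",c["pixels"][:,:,::-1])
E
```

```text
t 27.7 pos [ 0.6054 -0.2102  0.0804] F [-0.0633  0.3992 -1.2127] grip 0.5065750739650008
tool axes x,y,z: [ 0.0039 -0.0016 -1.    ] [-0.9983  0.0576 -0.0039] [ 0.0576  0.9983 -0.0014]
(0.6035, -0.21, 0.037, -3.3) offset [1.738 0.083 0.006] dr [-0.   -0.01  0.04]
```

View pics/w14.png

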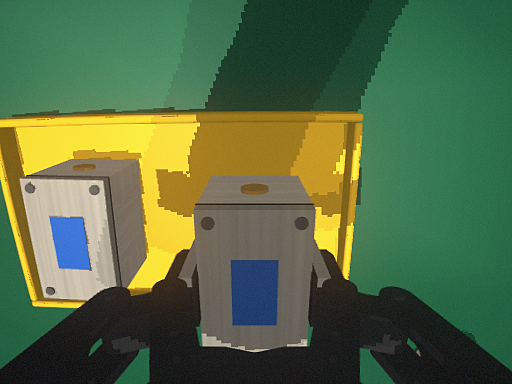

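Box A at (255,265) is inside the tray and clear of box C at (65,235). Lowering it slowly.

Request:
{"name": "jog_arm", "arguments": {"commands": [{"offset": [0.8,0.06,0],"dr": [0,0,0],"grip": 1},{"offset": [1.2,0.06,0],"dr": [0,0,0],"grip": 1},{"offset": [1.4,0.06,0],"dr": [0,0,0],"grip": 1},{"offset": [1.5,0.06,0],"dr": [0,0,0],"grip": 1},{"offset": [1.55,0.06,0],"dr": [0,0,0],"grip": 1},{"offset": [1.6,0.06,0],"dr": [0,0,0],"grip": 1},{"offset": [1.6,0.06,0],"dr": [0,0,0],"grip": 1}]}}

```text
time_s: 28.58
eef_pos: [0.603, -0.2098, 0.0394]
eef_rot: [0.515, -0.486, 0.514, 0.485]
ft_force: [-1.2, -0.3, 3.2]
gripper_width: 0.507
```

Request:
{"name": "jog_arm", "arguments": {"commands": [{"offset": [0.02,0,0],"dr": [0,0,0],"grip": 1},{"offset": [0.02,0,0],"dr": [0,0,0],"grip": 0.34},{"offset": [0.02,0,0],"dr": [0,0,0],"grip": 0.34},{"offset": [0.02,0,0],"dr": [0,0,0],"grip": 0.34},{"offset": [0.02,0,0],"dr": [0,0,0],"grip": 0.34},{"offset": [-0.5,0,0],"dr": [0,0,0],"grip": 0.34},{"offset": [-1.5,0,0],"dr": [0,0,0],"grip": 0.34},{"offset": [-3,0,0],"dr": [0,0,0],"grip": 0.2},{"offset": [-4.8,0,0],"dr": [0,0,0],"grip": 0},{"offset": [-4.8,0,0],"dr": [0,0,0],"grip": 0},{"offset": [-4.8,0,0],"dr": [0,0,0],"grip": 0}]}}

```text
time_s: 29.95
eef_pos: [0.6028, -0.2097, 0.1591]
eef_rot: [0.515, -0.486, 0.514, 0.485]
ft_force: [-0.6, 0.2, -0.5]
gripper_width: 0.999
```

```bash
python3 - <<'E'
from h import *
c=r.capture("wrist")
go([(.40,.272,.17,-5.8),(.40,.272,.17,84.2)])
print(r.observe()["joint_positions"])
cv2.imwrite("pics/w15.png",c["pixels"][:,:,::-1])
c=r.capture("top");cv2.imwrite("pics/t15.png",c["pixels"][:,:,::-1])
cv2.imwrite("pics/t15c.png",cv2.resize(c["pixels"][150:250,110:230,::-1],None,fx=6,fy=6,interpolation=cv2.INTER_CUBIC))
E
```

```text
t 30.0 pos [ 0.6022 -0.2094  0.1577] F [-0.1361  0.2351  0.4274] grip 0.9969185360941212
tool axes x,y,z: [-0.0005  0.0004 -1.    ] [-0.9983  0.0577  0.0005] [0.0577 0.9983 0.0004]
(0.4, 0.272, 0.17, -5.8) offset [-0.481  9.185 18.759] dr [ 0.42  0.   -0.  ]
(0.4, 0.272, 0.17, 84.2) offset [-0.481  9.185 18.759] dr [-14.58   0.01  -0.  ]
[-0.4399  0.3424  0.2535  1.4826  0.0002 -0.3822]
```

View pics/w15.png

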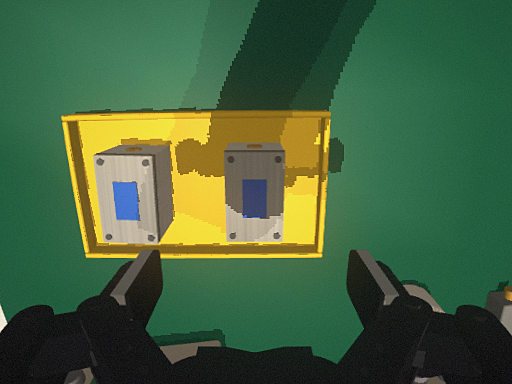

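View pics/t15c.png

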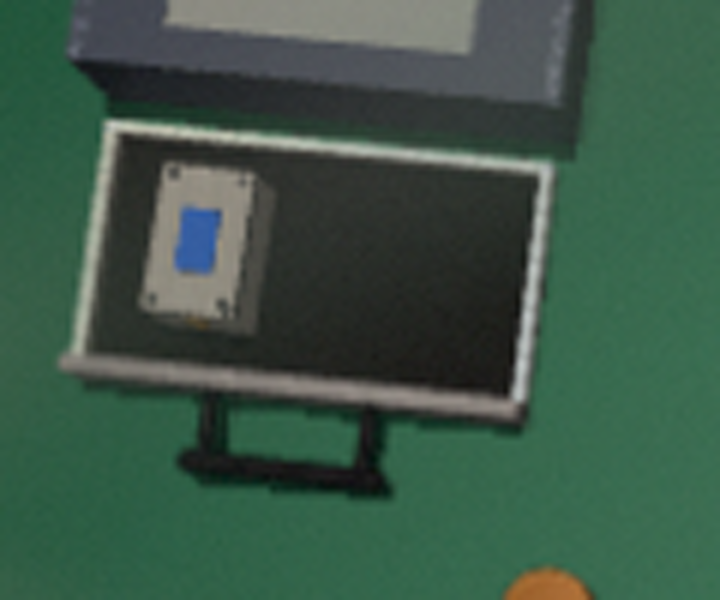

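Both light boxes stand in the tray. In the drawer view, box B stands clear of the rims with the handle at about (285,475) in the crop. Next I'll push with closed fingers, starting in front of the handle.

Request:
{"name": "jog_arm", "arguments": {"commands": [{"offset": [-0.3,8,18.7],"dr": [0.4,0,0],"grip": 1},{"offset": [-0.3,8,18.7],"dr": [0.4,0,0],"grip": 1},{"offset": [-0.3,8,18.7],"dr": [0.4,0,0],"grip": 1},{"offset": [-0.3,8,18.7],"dr": [0.4,0,0],"grip": 1},{"offset": [-0.3,8,18.7],"dr": [0.4,0,0],"grip": 1},{"offset": [-0.3,8,18.7],"dr": [0.4,0,0],"grip": 1},{"offset": [-0.3,8,18.7],"dr": [0.4,0,0],"grip": 1},{"offset": [-0.3,8,18.7],"dr": [0.4,0,0],"grip": 1},{"offset": [-0.3,8,18.7],"dr": [0.4,0,0],"grip": 1},{"offset": [-0.3,8,18.7],"dr": [0.4,0,0],"grip": 1},{"offset": [-0.3,8,18.7],"dr": [0.4,0,0],"grip": 1},{"offset": [-0.3,8,18.7],"dr": [0.4,0,0],"grip": 1},{"offset": [-0.3,8,18.7],"dr": [0.4,0,0],"grip": 1}]}}

```text
time_s: 31.68
eef_pos: [0.4304, 0.2677, 0.1656]
eef_rot: [0.525, -0.474, 0.525, 0.474]
ft_force: [0.6, -0.1, 0.5]
gripper_width: -0.001
```

```bash
python3 - <<'E'
from h import *
c=r.capture("wrist")
go([(.425,.270,.036,-5.8)])
print(r.observe()["joint_positions"])
cv2.imwrite("pics/w16.png",c["pixels"][:,:,::-1])
c=r.capture("side");cv2.imwrite("pics/s16.png",c["pixels"][:,:,::-1])
E
```

```text
t 31.725 pos [0.4304 0.2679 0.1657] F [ 0.2473 -0.6589 -0.8301] grip 0.0005716234742253174
tool axes x,y,z: [ 0.0007 -0.     -1.    ] [-0.9949  0.1012 -0.0007] [0.1012 0.9949 0.    ]
(0.425, 0.27, 0.036, -5.8) offset [5.188 0.225 0.063] dr [-0.    0.    0.01]
[ 0.4246 -0.0021 -0.1197  1.4526 -0.0003  0.5259]
```

View pics/w16.png

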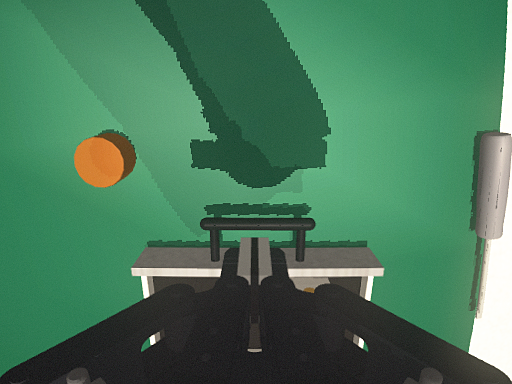

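View pics/s16.png

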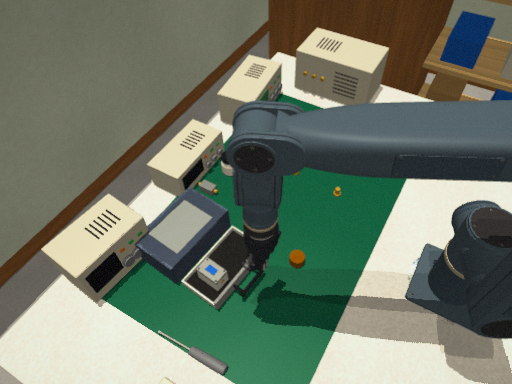

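The wrist view shows the handle bar from (201,224) to (315,224), with the closed fingers in line with its middle. I'll check its x position before descending.

```bash
python3 - <<'E'
from h import *
s=r.observe();c=r.capture("wrist")
for u in [(201,224),(315,224),(258,219),(258,224),(258,229)]: print(u,wpt(c,s,u,.03))
E
```

```text
(201, 224) [0.4571 0.2185 0.03  ]
(315, 224) [0.467  0.3171 0.03  ]
(258, 219) [0.4573 0.2683 0.03  ]
(258, 224) [0.462  0.2678 0.03  ]
(258, 229) [0.4666 0.2673 0.03  ]
```

Request:
{"name": "jog_arm", "arguments": {"commands": [{"offset": [0,0.42,0.12],"dr": [0,0,0],"grip": 1},{"offset": [2,0.42,0.12],"dr": [0,0,0],"grip": 1},{"offset": [4,0.42,0.12],"dr": [0,0,0],"grip": 1},{"offset": [5,0.42,0.12],"dr": [0,0,0],"grip": 1},{"offset": [5.18,0.42,0.12],"dr": [0,0,0],"grip": 1},{"offset": [5.18,0.42,0.12],"dr": [0,0,0],"grip": 1},{"offset": [5.18,0.42,0.12],"dr": [0,0,0],"grip": 1}]}}

```text
time_s: 32.7
eef_pos: [0.4212, 0.2735, 0.0382]
eef_rot: [0.526, -0.475, 0.523, 0.474]
ft_force: [1.0, 0.1, 0.6]
gripper_width: -0.002
```

```bash
python3 - <<'E'
from h import *
go([(.445,.2697,.036,-5.8),(.58,.256,.036,-5.8)])
c=r.capture("wrist");cv2.imwrite("pics/w17.png",c["pixels"][:,:,::-1])
E
```

```text
t 32.7 pos [0.4212 0.2735 0.0382] F [0.9651 0.1467 0.6127] grip -0.0024536802639734045
tool axes x,y,z: [ 0.0038  0.0015 -1.    ] [-0.995   0.0993 -0.0036] [0.0993 0.9951 0.0019]
(0.445, 0.2697, 0.036, -5.8) offset [ 0.09  -0.963 -0.055] dr [0.02 0.02 0.03]
(0.58, 0.256, 0.036, -5.8) offset [ 0.109 -6.391 -0.064] dr [0.02 0.02 0.03]
```

View pics/w17.png

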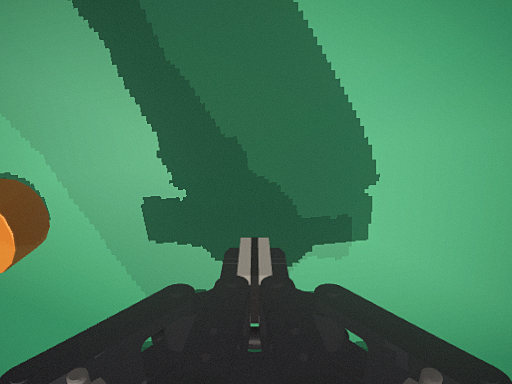

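Request:
{"name": "jog_arm", "arguments": {"commands": [{"offset": [0.06,-0.2,-0.05],"dr": [0,0,0],"grip": 1},{"offset": [0.06,-0.4,-0.05],"dr": [0,0,0],"grip": 1},{"offset": [0.06,-0.6,-0.05],"dr": [0,0,0],"grip": 1},{"offset": [0.06,-0.8,-0.05],"dr": [0,0,0],"grip": 1},{"offset": [0.06,-0.95,-0.05],"dr": [0,0,0],"grip": 1},{"offset": [0.06,-1.1,-0.05],"dr": [0,0,0],"grip": 1},{"offset": [0.06,-1.25,-0.05],"dr": [0,0,0],"grip": 1},{"offset": [0.06,-1.4,-0.05],"dr": [0,0,0],"grip": 1},{"offset": [0.06,-1.6,-0.05],"dr": [0,0,0],"grip": 1},{"offset": [0.06,-1.8,-0.05],"dr": [0,0,0],"grip": 1},{"offset": [0.06,-2.05,-0.05],"dr": [0,0,0],"grip": 1},{"offset": [0.06,-2.3,-0.05],"dr": [0,0,0],"grip": 1},{"offset": [0.06,-2.55,-0.05],"dr": [0,0,0],"grip": 1},{"offset": [0.06,-2.8,-0.05],"dr": [0,0,0],"grip": 1},{"offset": [0.06,-3.05,-0.05],"dr": [0,0,0],"grip": 1},{"offset": [0.06,-3.25,-0.05],"dr": [0,0,0],"grip": 1},{"offset": [0.06,-3.4,-0.05],"dr": [0,0,0],"grip": 1},{"offset": [0.06,-3.5,-0.05],"dr": [0,0,0],"grip": 1}]}}

```text
time_s: 35.0
eef_pos: [0.5069, 0.2625, 0.0345]
eef_rot: [0.524, -0.475, 0.524, 0.474]
ft_force: [-3.1, -1.3, 0.3]
gripper_width: -0.001
```

```bash
python3 - <<'E'
from h import *
go([(.58,.256,.036,-5.8)])
c=r.capture("wrist");cv2.imwrite("pics/w18.png",c["pixels"][:,:,::-1])
c=r.capture("side");cv2.imwrite("pics/s18.png",cv2.resize(c["pixels"][170:320,120:320,::-1],None,fx=3.5,fy=3.5))
E
```

```text
t 35.0 pos [0.5069 0.2625 0.0345] F [-3.1037 -1.3368  0.261 ] grip -0.0014519900588541627
tool axes x,y,z: [ 0.0002 -0.0004 -1.    ] [-0.995   0.0997 -0.0003] [ 0.0997  0.995  -0.0004]
(0.58, 0.256, 0.036, -5.8) offset [-0.058 -2.937  0.032] dr [ 0.01 -0.    0.  ]
```

View pics/s18.png

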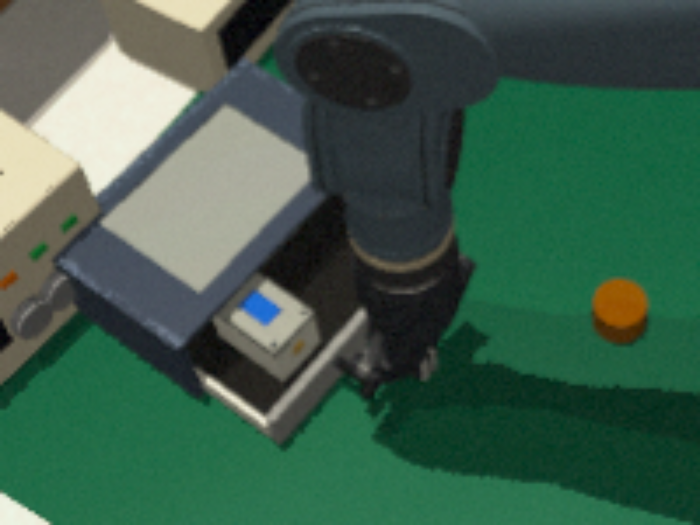

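View pics/w18.png

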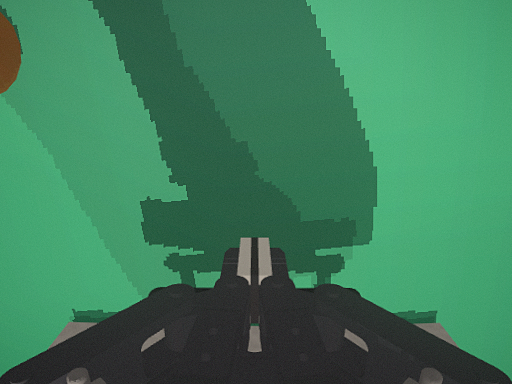

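The drawer slides at about 3 N and the box stays upright. I'll keep pushing, slowing near home.

Request:
{"name": "jog_arm", "arguments": {"commands": [{"offset": [-0.03,-0.2,0.02],"dr": [0,0,0],"grip": 1},{"offset": [-0.03,-0.4,0.02],"dr": [0,0,0],"grip": 1},{"offset": [-0.03,-0.65,0.02],"dr": [0,0,0],"grip": 1},{"offset": [-0.03,-0.9,0.02],"dr": [0,0,0],"grip": 1},{"offset": [-0.03,-1.15,0.02],"dr": [0,0,0],"grip": 1},{"offset": [-0.03,-1.4,0.02],"dr": [0,0,0],"grip": 1},{"offset": [-0.03,-1.6,0.02],"dr": [0,0,0],"grip": 1},{"offset": [-0.03,-1.8,0.02],"dr": [0,0,0],"grip": 1},{"offset": [-0.03,-2.0,0.02],"dr": [0,0,0],"grip": 1},{"offset": [-0.03,-2.1,0.02],"dr": [0,0,0],"grip": 1},{"offset": [-0.03,-2.2,0.02],"dr": [0,0,0],"grip": 1},{"offset": [-0.03,-2.3,0.02],"dr": [0,0,0],"grip": 1}]}}

```text
time_s: 36.6
eef_pos: [0.5642, 0.2576, 0.0356]
eef_rot: [0.524, -0.475, 0.524, 0.474]
ft_force: [-2.2, 0.3, -2.7]
gripper_width: -0.002
```

```bash
python3 - <<'E'
from h import *
go([(.58,.256,.036,-5.8)])
c=r.capture("side");cv2.imwrite("pics/s19.png",cv2.resize(c["pixels"][170:320,120:320,::-1],None,fx=3.5,fy=3.5))
E
```

```text
t 36.6 pos [0.5642 0.2576 0.0356] F [-2.1549  0.327  -2.7038] grip -0.0018933357340930744
tool axes x,y,z: [ 0.0007  0.0001 -1.    ] [-0.995   0.0994 -0.0006] [0.0994 0.995  0.0001]
(0.58, 0.256, 0.036, -5.8) offset [-0.016 -0.637  0.001] dr [0.02 0.   0.01]
```

View pics/s19.png

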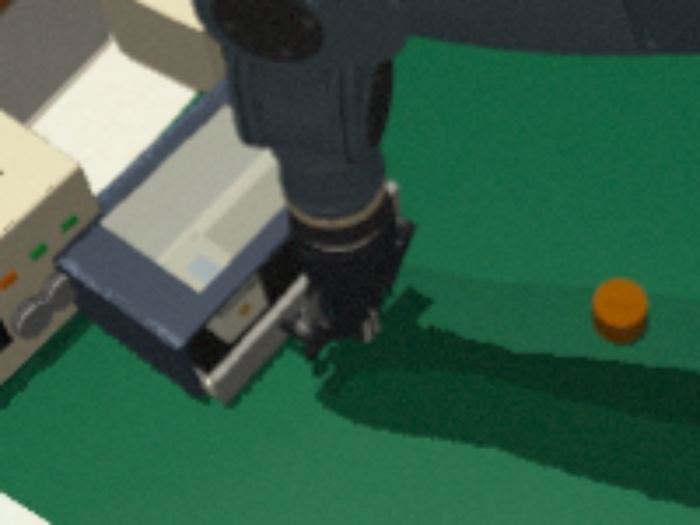

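Part of the gap remains. I'll continue in small steps.

Request:
{"name": "jog_arm", "arguments": {"commands": [{"offset": [0,-0.08,0],"dr": [0,0,0],"grip": 1},{"offset": [0,-0.16,0],"dr": [0,0,0],"grip": 1},{"offset": [0,-0.24,0],"dr": [0,0,0],"grip": 1},{"offset": [0,-0.32,0],"dr": [0,0,0],"grip": 1},{"offset": [0,-0.4,0],"dr": [0,0,0],"grip": 1}]}}

```text
time_s: 37.28
eef_pos: [0.5742, 0.2565, 0.0356]
eef_rot: [0.525, -0.475, 0.524, 0.474]
ft_force: [-3.7, 0.7, -1.6]
gripper_width: -0.002
```

```bash
python3 - <<'E'
from h import *
go([])
c=r.capture("side");cv2.imwrite("pics/s20.png",cv2.resize(c["pixels"][210:300,130:250,::-1],None,fx=6,fy=6))
E
```

```text
t 37.275 pos [0.5742 0.2565 0.0356] F [-3.6771  0.7444 -1.6261] grip -0.0018865721442784084
tool axes x,y,z: [ 0.0008  0.0001 -1.    ] [-0.995   0.0995 -0.0007] [0.0995 0.995  0.0002]
```

View pics/s20.png

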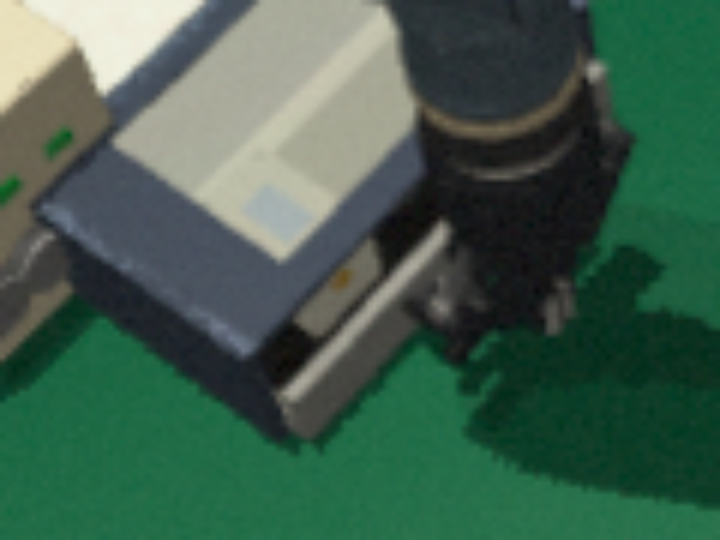

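Still about 1 cm open, with no stop force yet.

Request:
{"name": "jog_arm", "arguments": {"commands": [{"offset": [0,-0.07,0],"dr": [0,0,0],"grip": 1},{"offset": [0,-0.14,0],"dr": [0,0,0],"grip": 1},{"offset": [0,-0.21,0],"dr": [0,0,0],"grip": 1},{"offset": [0,-0.26,0],"dr": [0,0,0],"grip": 1}]}}

```text
time_s: 37.83
eef_pos: [0.5806, 0.2559, 0.0356]
eef_rot: [0.525, -0.475, 0.524, 0.474]
ft_force: [-2.6, -0.3, 0.8]
gripper_width: 0.003
```

Request:
{"name": "jog_arm", "arguments": {"commands": [{"offset": [0,-0.06,0],"dr": [0,0,0],"grip": 1},{"offset": [0,-0.12,0],"dr": [0,0,0],"grip": 1},{"offset": [0,-0.18,0],"dr": [0,0,0],"grip": 1}]}}

```text
time_s: 38.2
eef_pos: [0.5851, 0.2554, 0.0356]
eef_rot: [0.524, -0.475, 0.524, 0.474]
ft_force: [-2.2, -0.3, 0.8]
gripper_width: 0.0
```

```bash
python3 - <<'E'
from h import *
go([])
c=r.capture("side");cv2.imwrite("pics/s21.png",cv2.resize(c["pixels"][210:300,130:250,::-1],None,fx=6,fy=6))
E
```

```text
t 38.2 pos [0.5851 0.2554 0.0356] F [-2.1991 -0.3211  0.8098] grip 0.0004754835047371903
tool axes x,y,z: [ 0.0007  0.0001 -1.    ] [-0.995   0.0995 -0.0007] [0.0995 0.995  0.0001]
```

View pics/s21.png

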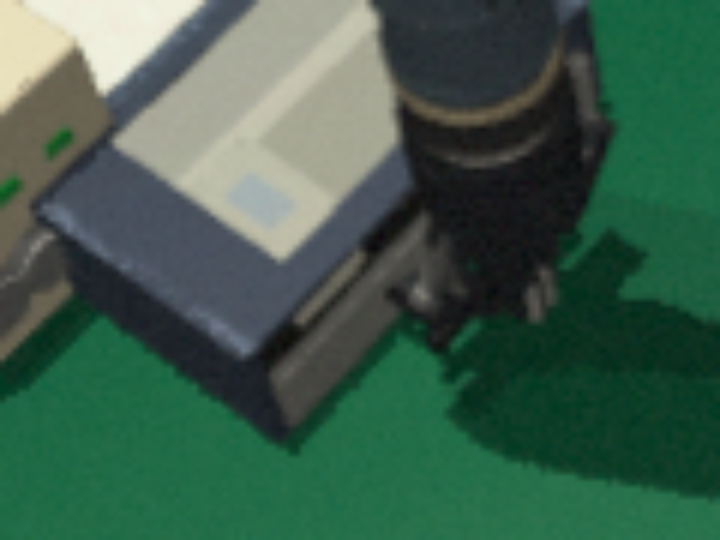

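Request:
{"name": "jog_arm", "arguments": {"commands": [{"offset": [0,-0.04,0],"dr": [0,0,0],"grip": 1},{"offset": [0,-0.08,0],"dr": [0,0,0],"grip": 1}]}}

```text
time_s: 38.5
eef_pos: [0.587, 0.2552, 0.0356]
eef_rot: [0.524, -0.475, 0.524, 0.474]
ft_force: [-4.0, -0.1, 1.3]
gripper_width: 0.001
```

Request:
{"name": "jog_arm", "arguments": {"commands": [{"offset": [0,-0.04,0],"dr": [0,0,0],"grip": 1},{"offset": [0,-0.08,0],"dr": [0,0,0],"grip": 1}]}}

```text
time_s: 38.75
eef_pos: [0.5876, 0.2552, 0.0355]
eef_rot: [0.524, -0.474, 0.525, 0.475]
ft_force: [-7.4, 0.4, 4.7]
gripper_width: 0.005
```

Request:
{"name": "jog_arm", "arguments": {"commands": [{"offset": [0,-0.04,0],"dr": [0,0,0],"grip": 1},{"offset": [0,-0.08,0],"dr": [0,0,0],"grip": 1},{"offset": [0,-0.08,0],"dr": [0,0,0],"grip": 1}]}}

```text
time_s: 39.12
eef_pos: [0.5877, 0.2552, 0.0355]
eef_rot: [0.523, -0.473, 0.526, 0.476]
ft_force: [-10.1, 0.5, 7.1]
gripper_width: 0.002
```

```bash
python3 - <<'E'
from h import *
go([])
c=r.capture("side");cv2.imwrite("pics/s22.png",cv2.resize(c["pixels"][210:300,130:250,::-1],None,fx=6,fy=6))
E
```

```text
t 39.125 pos [0.5877 0.2552 0.0355] F [-10.0726   0.4742   7.0819] grip 0.001699897465955753
tool axes x,y,z: [-0.0061  0.0003 -1.    ] [-0.9951  0.0986  0.0061] [ 0.0986  0.9951 -0.0003]
```

View pics/s22.png

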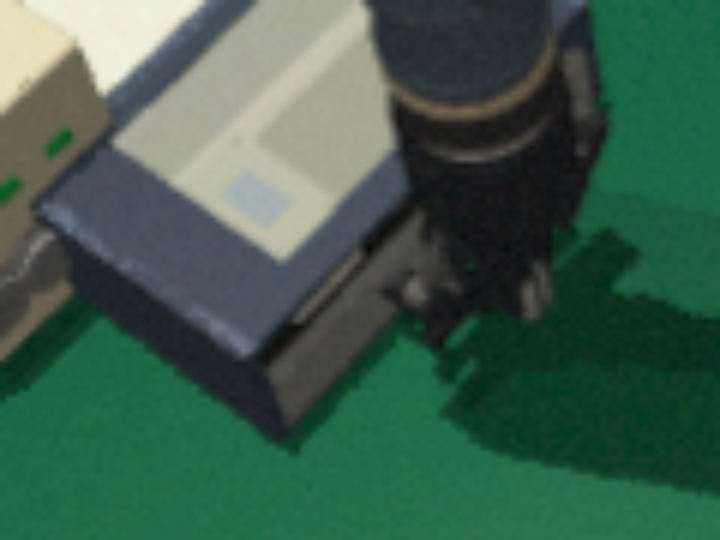

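Request:
{"name": "jog_arm", "arguments": {"commands": [{"offset": [0,-0.05,0],"dr": [0,0,0],"grip": 1},{"offset": [0,-0.1,0],"dr": [0,0,0],"grip": 1},{"offset": [0,-0.1,0],"dr": [0,0,0],"grip": 1}]}}

```text
time_s: 39.55
eef_pos: [0.5878, 0.2552, 0.0355]
eef_rot: [0.521, -0.472, 0.527, 0.478]
ft_force: [-15.0, -0.0, 9.8]
gripper_width: 0.003
```

Firm stop: force is climbing with no motion. I'll back off, rise and check.

Request:
{"name": "jog_arm", "arguments": {"commands": [{"offset": [0,0.4,0],"dr": [0,0,0],"grip": 1},{"offset": [0,1,0],"dr": [0,0,0],"grip": 1},{"offset": [0,2,0],"dr": [0,0,0],"grip": 1},{"offset": [0,3,0],"dr": [0,0,0],"grip": 1},{"offset": [-2,3.5,0],"dr": [0,0,0],"grip": 1},{"offset": [-4,3.5,0],"dr": [0,0,0],"grip": 1},{"offset": [-6,4,-3],"dr": [0,0,0],"grip": 1},{"offset": [-6,4,-5],"dr": [0,0,0],"grip": 1},{"offset": [-6,4,-7],"dr": [0,0,0],"grip": 1},{"offset": [-6,4,-9],"dr": [0,0,0],"grip": 1},{"offset": [-6,4,-11],"dr": [0,0,0],"grip": 1},{"offset": [-6,4,-13],"dr": [0,0,0],"grip": 1},{"offset": [-6,4,-15],"dr": [0,0,0],"grip": 1},{"offset": [-6,4,-15],"dr": [0,0,0],"grip": 1},{"offset": [-6,4,-15],"dr": [0,0,0],"grip": 1}]}}

```text
time_s: 41.42
eef_pos: [0.457, -0.1088, 0.1857]
eef_rot: [0.525, -0.475, 0.524, 0.474]
ft_force: [0.2, 0.4, 0.4]
gripper_width: -0.001
```

```bash
python3 - <<'E'
from h import *
go([])
c=r.capture("side");cv2.imwrite("pics/s23.png",c["pixels"][:,:,::-1])
c=r.capture("top");im=c["pixels"][:,:,::-1];cv2.imwrite("pics/t23.png",im)
cv2.imwrite("pics/t23c.png",cv2.resize(im[105:210,110:220],None,fx=5.5,fy=5.5,interpolation=cv2.INTER_CUBIC))
E
```

```text
t 41.425 pos [ 0.457  -0.1088  0.1857] F [0.1567 0.3603 0.4245] grip -0.0014182651773476428
tool axes x,y,z: [ 0.0022 -0.0004 -1.    ] [-0.995   0.1003 -0.0022] [ 0.1003  0.995  -0.0001]
```

View pics/s23.png

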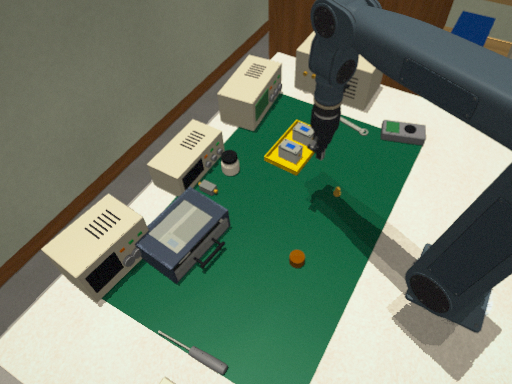

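View pics/t23.png

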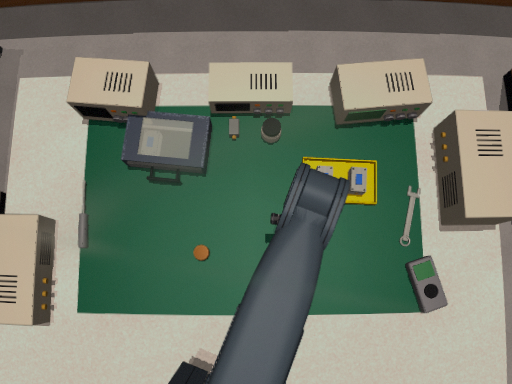

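View pics/t23c.png

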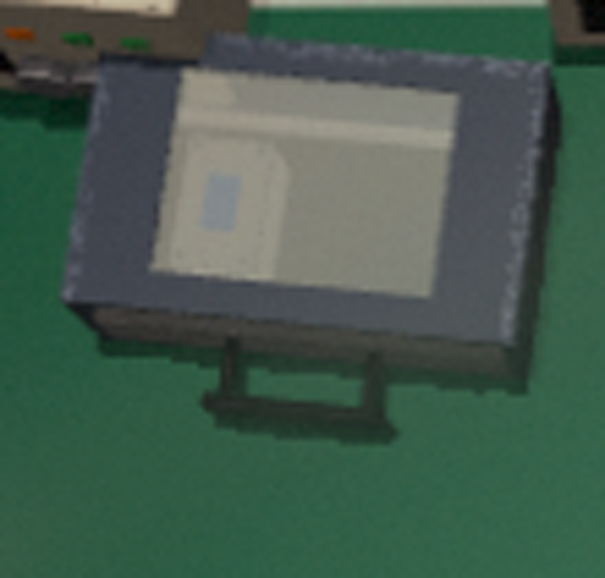

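The drawer panel is flush with the enclosure. Box B shows through the roof at about (220,205) in the crop, upright, with both tray boxes in place. I'll check the handle travel numerically.

```bash
python3 - <<'E'
from h import *
c=r.capture("top")
a=np.array([pt(c,crop(p,4.4,110,105),.03) for p in [(132,540),(284,556)]]).mean(0)
b=np.array([pt(c,crop(p,5.5,110,105),.03) for p in [(203,402),(396,432)]]).mean(0)
print(a,b,np.linalg.norm(a-b), "roof front", [pt(c,crop(p,5.5,110,105),.084) for p in [(65,300),(515,345)]])
E
```

```text
[0.4593 0.2672 0.03  ] [0.6003 0.2511 0.03  ] 0.14192753463672123 roof front [array([0.6507, 0.3642, 0.084 ]), array([0.6258, 0.1322, 0.084 ])]
```

```bash
python3 -c "
from workcell import r
print(r.hand_in())"
```

```text
the job is handed in; nothing more can be done
None
```

I lifted and weighed all three housings, sorted them, pushed the drawer home and handed the job in at about 41.5 s of the 72 s.

- **Weights:** A read about 1.5 N and C about 1.2 N, so both are light. B read about 4.2 N, so it is heavy.
- **Placing:** B stands in the drawer; A and C stand in the tray. I lowered each until the wrist force showed light contact (under 10 N), then released it. All three look upright with their lids up, B seen through the clear roof.
- **Drawer:** It was pushed against its stop, where the force rose to 15 N with no more movement. The handle travelled about 142 mm, and the front panel looks flush with the enclosure in both the top and side views.
- **Other things on the bench:** The last pictures show them where they started, and the arm is clear of everything.

Two things went differently from plan. While reaching for B, the last joint reached the end of its range, so I used the same grasp turned half round. B touched the drawer floor about 3 mm higher than I had worked out, probably because it sat lower in the grip. The later pictures showed it standing normally.

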